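# Pass sealed specimen tubes through the UV drum feeder

### The arm

A 6-joint arm with a two-finger parallel gripper is mounted at the origin on the work surface. World frame = base frame: x ahead of the robot, y to its left, z up, the work surface at z = 0. Lengths are in mm, angles in rad, forces in N, time in s.
With the tool pointing down it reaches from about 350 to 775 mm from the base axis. Payload 7.3 kg.
Tool frame: the origin (TCP) lies at the very end of the fingers, on their centre line; the grasp point (between the pads) lies 19 mm behind it; z points along the fingers, y is the line along which they close (so a half turn about z gives the same grasp; the last joint's range is limited). The gripper opens to 92 mm and grips with 3 to 60 N. Pads are 19 mm wide; open, the fingers measure 130 mm over their backs; the gripper's body (75 mm by 190 mm) begins 47 mm behind the grasp point.
Start: joints at [-1.342, 0.342, 1.524, -0, 1.275, -0.146], TCP at [192.219, -488.569, 196.441] pointing down, gripper open.
Joint ranges: [-2.53, 2.53], [-0.77, 2.02], [0.04, 2.7], [-1, 4.14], [0.28, 2.66], [-3.11, 3.11]. Speed limits (rad/s): [2.57, 2.57, 3.14, 3.14, 3.14, 3.14].

### API

Orientations are given as [roll, pitch, yaw] about the fixed x, y, z axes, in that order (R = Rz(yaw) Ry(pitch) Rx(roll)).
In Python, from plant import get_obs, vision, workorder gives the robot as it stands.
- The arm moves only by the shell command python3 -m pendant 'ROWS' [OPENING]. ROWS is a JSON object of lists of equal length, an entry for each row: "dp": the shift along the tool's x, y, z in m, a list of three; "rotation": the turn, a rotation vector about the tool's x, y, z in rad, a list of three. A call has 1 to 8 rows; each row is the pose to reach, as a shift and turn from the pose commanded when the call began, along the tool's axes at that moment; what a row does not reach only later rows make up. A row lasts 1/8 s, in which the tool goes at most 62.5 mm and 10.7 degrees, less where a joint would pass 70% of its speed; a pose out of reach is approached as far as the arm can. A call with a gripper value outside its range is refused whole. OPENING is the finger opening in m, from 0 to 0.0918, set as the call begins (- or left out, the last holds). The fingers move at their own pace and stop on an object; the grip force is fixed at half the most. Time passes only in rows, so rows that repeat a pose let the fingers close. It gives the time, the measured TCP pose, the force, the opening and the grip force at its end, in the units of the state.
- get_obs(): the state, without advancing time (a new reading comes with each control period).
- vision.capture(name): name is "scene" or "side" or "wrist"; returns a dict with "pixels" (420x560x3 uint8, red, green, blue), "vfov" (degrees; the focal length in pixels is half the picture's height over the tangent of half this angle, whatever the lens; pixels are square), "cx", "cy" (the principal point, pixels), "dist" ([k1, k2, p1, p2, k3] as OpenCV has them; the pictures are not rectified), "pose" (4x4, takes a point from camera to world coordinates); the wrist camera has in their place "T_tool_cam" (4x4, takes a point from camera to tool coordinates, whose origin is the TCP and whose axes are the flange's). Camera axes: x right, y up, looking along -z (the intrinsics and any distortion apply to the point x, -y, -z); pixel columns grow to the right and rows downward; lengths in mm; the calibration is good to about 2 mm. A picture is of the moment at which its call begins: read the wrist's pose just before it. There is no depth.
- workorder.close_job(): hands the job in; it is judged then, once.
The state is a dict: "time": time; "joint_positions": joint angles; "dq": joint speeds; "tau": joint torques, N m; "tool_pos": TCP position; "tcp_rot": TCP orientation; "contact_force": force on the tool from outside, world axes, zero at the start; "moment": the same for the moment, N m; "grip_width": finger opening in mm; "finger_force": force on a finger pad.
Only numpy, scipy, OpenCV 4.12 (cv2) and the standard library are available. Lean on these libraries where they do the work, as an engineer would, in place of code of your own. Each camera call takes 0.05 s, during which the arm holds its last target. There are 200 camera calls.

### The job

Pass all the sealed specimen tubes on the bench through the UV feeder into its covered tray: first open the yellow outlet gate fully with its quarter-turn handle, then put the tubes one by one into the open pocket at the top of the drum and turn the red crank slowly, top towards the tray, taking at least five seconds for a full turn, so that they drop out of the side of the drum one at a time. When every tube lies in the tray, swing the gate fully shut again; leave the other things on the bench where they stand.

Things in the scene. Friction and masses are not known exactly. Their poses are not given: they have to be found in the camera images.
- feeder: Bench-top UV feeder, fixed, 0.29 m high. Origin on the bench under the middle of the drum; own +x lies along the drum axis (away from the robot at yaw 0), own +y points to the tray, z up. White end plates at x = +-58 mm, 270 mm high, y = -90..90 mm. Drum between them, axis at height 220 mm. Lamp box 140 mm high at y = -137..-87 mm. All sizes below are in these axes.
- port (a point): Loading port, the only opening to the drum from above: 98 mm wide along y, between the white back shell and the amber hood; this point is 290 mm above the bench over the drum's middle. The amber hood runs from the port down to an amber panel at y = 150 mm, 215 mm high.
- drum (a joint): Drum angle (rad, no stops, about 0.2 N m to turn slowly, stays put); grows as the top moves towards the tray. Five pockets 1.2566 rad apart; one stands upright at the top when the angle is a whole multiple of 1.2566 (within 0.1 loads well). Vane tips 80 mm from the axis. A tube loaded at the top slides out of the side about 1.1 to 2 rad later, down a slippery ramp and past the gate into the tray.
- pocket_top (a point): Middle of the floor of a pocket standing upright at the top, 246 mm above the bench; axes as feeder. One tube fits, lying along own x, its underside here. The floor is flat, 38 mm wide and 26 mm from the axis; the thin vanes on either side lean 36 degrees outward, so slim fingers have room beside the upper half of the tube only.
- crank_grip (a point): Middle of the red crank sleeve, a free-spinning bar 18 mm thick, 70 mm long, parallel to own x, 120 mm from the drum's middle on the robot's side. It circles the drum axis at radius 50 mm: at drum angle q it is at own y = 50 sin(q), height 220 + 50 cos(q) mm. Pinch it from above, fingers closing along own y, and lead it round with the gripper pointing down. Ignore its orientation.
- gate (a joint): Outlet gate angle (rad): 0 = shut across the outlet, 1.571 = fully open; stops at both ends, 0.1 N m friction, stays where left. Opens clockwise seen from above. The yellow leaf (72 to 124 mm above the bench) swings into the tray, above tubes lying flat.
- gate_hinge (a point): Upright hinge axis of the gate, at own x = 64, y = 142 mm of the feeder, here at handle height (165 mm); axes as feeder.
- gate_knob (a point): Middle of the black upright round grip knob (20 mm thick, 169 to 221 mm above the bench; this point 197 mm) on the end of the gate's yellow handle, 65 mm from the hinge. Seen from above the handle points from the hinge at 120 degrees counter-clockwise from own +x when shut, at 30 degrees when open. The knob can turn between the fingers.
- tray_in (a point): Middle of the tray floor, 6 mm above the bench; axes as feeder. Inside of the tray: 72 mm to either side along x, 80 mm along y. Side walls and a clear fixed cover, 142 mm high, close it: tubes come in only through the drum and the gate.
- tube1: Sealed square specimen tube, 84 x 34 x 34 mm, 60 g, white with a green cap at one end. Origin at the middle of the underside, long side along own x. Starts lying flat on the bench. Two or three of the four tubes are present; an absent one reads None.
- tube2: As tube1.
- tube3: As tube1.
- tube4: As tube1.
- dish: Bystander: glass dish, 90 mm across, 16 mm high, left of the tubes.
- jar: Bystander: amber jar, 56 mm across, 70 mm high, between the robot and the tray.
- wash_bottle: Bystander: white bottle with red cap, 60 mm across, 150 mm high, behind the tray.
- tip_box: Bystander: blue box 120 x 85 x 60 mm, on the left, nearer the robot than the tubes.
- wipes: Bystander: white pack 110 x 200 x 70 mm, far right.
- beaker: Bystander: glass beaker, 60 mm across, 75 mm high, behind the feeder.
- spatula: Bystander: a spatula lying on the right.

How it is judged (in metres and radians):
On the way, in this order (a step that is already met when the one before it is completed fails the run):
1. the gate is fully open (value of joint gate above 1.42 rad), for 0.2 s.
2. every tube lies in the tray, the gate still open (value of joint gate above 1 rad and x of tube1 in the frame of tray_in between -0.076 and 0.076 m and y of tube1 in the frame of tray_in between -0.084 and 0.084 m and height (world z) of each of tube1, tube2, tube3, tube4 below 0.125 m and x of tube2 in the frame of tray_in between -0.076 and 0.076 m and y of tube2 in the frame of tray_in between -0.084 and 0.084 m and x of tube3 in the frame of tray_in between -0.076 and 0.076 m and y of tube3 in the frame of tray_in between -0.084 and 0.084 m and x of tube4 in the frame of tray_in between -0.076 and 0.076 m and y of tube4 in the frame of tray_in between -0.084 and 0.084 m), for 0.3 s.
3. the gate is shut again (value of joint gate below 0.14 rad), for 0.2 s.
At the end, for the whole second after the job is handed in: Every tube present is inside the closed tray (within 76 mm of its middle along x and 84 mm along y, under its cover), and the gate is shut to within 0.14 rad (x of tube1 in the frame of tray_in between -0.076 and 0.076 m and y of tube1 in the frame of tray_in between -0.084 and 0.084 m and height (world z) of each of tube1, tube2, tube3, tube4 below 0.125 m and x of tube2 in the frame of tray_in between -0.076 and 0.076 m and y of tube2 in the frame of tray_in between -0.084 and 0.084 m and x of tube3 in the frame of tray_in between -0.076 and 0.076 m and y of tube3 in the frame of tray_in between -0.084 and 0.084 m and x of tube4 in the frame of tray_in between -0.076 and 0.076 m and y of tube4 in the frame of tray_in between -0.084 and 0.084 m and value of joint gate below 0.14 rad); the robot touches nothing.
It fails at once if the drum is turned or knocked faster than 2.5 rad/s (velocity of joint drum above 2.5 rad/s or velocity of joint drum below -2.5 rad/s).
It fails at once if a bystander is moved more than 50 mm (distance of any of dish, jar, wash_bottle, tip_box, wipes, beaker, spatula from where it was at the start of the episode above 0.05 m).
Of tube1, tube2, tube3, tube4 only 2 to 3 are there at a start; the rules pass over those that are not, and their reading is None.
At some moment in a run one of tube1, tube2, tube3, tube4 may be knocked a few centimetres aside while the robot is not near it.
Once in a run the grip may slacken for a moment while it holds something.
It also fails if it takes over 210 s, if anything falls off the work surface, if the arm or the gripper's body presses on something with over 40 N, if the wrist force passes 120 N, or if a joint passes its speed limit or range.

## Working session

There is one attempt and no reset: what is moved stays moved. The work goes in short steps, Python scripts to look and compute and a shell command to move; the robot and the scene stay as the last step left them, time stands still between calls to the robot, and variables do not carry over. Pictures are saved under pics/ and viewed, at most 14 in all, crops included, and the job is handed in when it is done.

```bash
ls; mkdir -p pics
cat > h.py <<'E'
import numpy as np,cv2
from plant import get_obs,vision,workorder
from scipy.spatial.transform import Rotation as R
def cap(name,save=None):
    o=get_obs(); c=vision.capture(name)
    if name=='wrist':
        T=np.eye(4);T[:3,:3]=R.from_euler('xyz',o['tcp_rot']).as_matrix();T[:3,3]=o['tool_pos']
        c['pose']=T@np.array(c['T_tool_cam'])
    c['pose']=np.array(c['pose'])
    if save: cv2.imwrite('pics/'+save,c['pixels'][:,:,::-1])
    return c
def K(c):
    f=210/np.tan(np.radians(c['vfov'])/2); return np.array([[f,0,c['cx']],[0,f,c['cy']],[0,0,1.]])
def ray(c,uv):
    p=cv2.undistortPoints(np.array(uv,float).reshape(-1,1,2),K(c),np.array(c['dist'],float)).reshape(-1,2)
    d=np.c_[p[:,0],-p[:,1],-np.ones(len(p))]@c['pose'][:3,:3].T
    return c['pose'][:3,3],d
def onz(c,uv,z):
    o,d=ray(c,uv); return o+d*((z-o[2])/d[:,2])[:,None]
def proj(c,P):
    q=(np.array(P,float).reshape(-1,3)-c['pose'][:3,3])@c['pose'][:3,:3]; q=q*[1,-1,-1]
    return cv2.projectPoints(q,np.zeros(3),np.zeros(3),K(c),np.array(c['dist'],float))[0].reshape(-1,2)
def mask(c,lo,hi):
    return cv2.inRange(cv2.cvtColor(c['pixels'],cv2.COLOR_RGB2HSV),np.array(lo),np.array(hi))
def blobs(m,amin=40):
    n,l,s,ce=cv2.connectedComponentsWithStats(m)
    return [(ce[i].round(1),s[i].tolist()) for i in range(1,n) if s[i][4]>=amin]
E
python3 - <<'E'
from h import *
for n in('scene','side','wrist'):
    c=cap(n,n+'0.png'); print(n,c['vfov'],c['pose'].round(2).tolist(),c['dist'])
print(get_obs())
E
```

```text
pics
scene 53.155706791672934 [[0.65, -0.62, 0.43, 1189.9], [0.76, 0.54, -0.37, -511.03], [-0.0, 0.57, 0.82, 1388.54], [0.0, 0.0, 0.0, 1.0]] [-0.09824284  0.          0.          0.          0.        ]
side 55.62841230180603 [[-1.0, 0.05, -0.05, 495.09], [-0.07, -0.81, 0.59, 734.39], [-0.01, 0.59, 0.81, 1157.17], [0.0, 0.0, 0.0, 1.0]] [-0.00598152  0.          0.          0.          0.        ]
wrist 65.06649118202522 [[0.36, 0.89, 0.29, 270.77], [-0.93, 0.35, 0.11, -457.21], [-0.0, -0.31, 0.95, 384.75], [0.0, 0.0, 0.0, 1.0]] [-0.07788056  0.          0.          0.          0.        ]
{'time': 0.15, 'joint_positions': array([-1.34201013e+00,  3.42581015e-01,  1.52482193e+00, -2.13621028e-05,
        1.27539243e+00, -1.45980175e-01]), 'dq': array([-9.10797876e-04, -2.38861636e-03, -2.96480414e-03,  3.10887321e-04,
        5.43000093e-05,  4.61737126e-04]), 'tau': array([ 1.04330706e-03, -4.31469870e+01, -2.44355375e+01,  7.17680482e-02,
        5.37279085e-02, -6.33261379e-05]), 'tool_pos': array([ 192.12201162, -488.20582269,  195.88661847]), 'tcp_rot': array([-3.14039975e+00, -1.54738479e-04,  3.74772512e-01]), 'contact_force': array([0.22039657, 1.18201529, 0.16287128]), 'moment': array([-0.01960372, -0.02670026,  0.00059862]), 'finger_force': 0.0, 'grip_width': 91.83662976258385}
```

View pics/scene0.png

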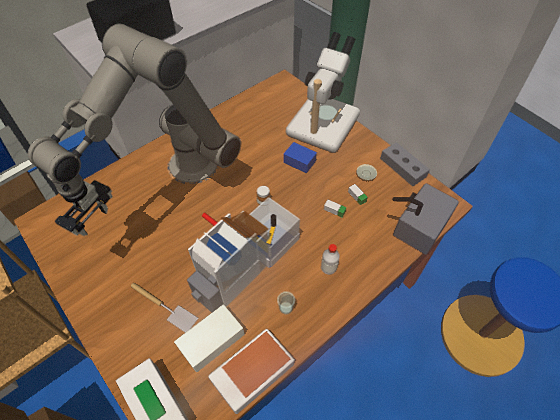

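View pics/side0.png

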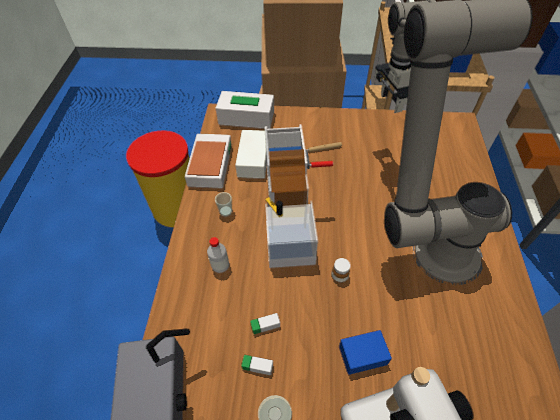

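Two tubes are visible: at (336,208) and (358,193) in scene, and at (265,324) and (257,365) in side. The feeder is at about (235,245) in scene with its red crank at (209,218). I'll zoom in on it.

Run:
```python
from h import *
a=cv2.imread('pics/scene0.png')[180:310,180:310];b=cv2.imread('pics/side0.png')[115:275,225:355]
cv2.imwrite('pics/z.png',np.hstack([cv2.resize(a,(400,400),interpolation=3),cv2.resize(b,(400,492),interpolation=3)[:400]]) )
cv2.imwrite('pics/z.png',np.hstack([cv2.copyMakeBorder(cv2.resize(a,(400,400),interpolation=2),0,92,0,0,0),cv2.resize(b,(400,492),interpolation=2)]))
for n in('scene','side'):
    c=cap(n)
    print(n,'red',blobs(mask(c,(0,170,90),(6,255,255)),15)+blobs(mask(c,(174,170,90),(180,255,255)),15))
    print('yel',blobs(mask(c,(20,150,120),(32,255,255)),10))
    print('grn',blobs(mask(c,(45,120,40),(80,255,255)),15))
    print('blk',blobs(mask(c,(0,0,0),(180,255,40)),10)[:15])
```

```text
scene red [(array([208.8, 218.6]), [202, 213, 15, 13, 80]), (array([332.4, 247.6]), [329, 244, 8, 8, 51])]
yel [(array([270.6, 234.7]), [266, 227, 9, 17, 53])]
grn [(array([362.3, 197.6]), [358, 194, 9, 11, 45]), (array([341.5, 210.3]), [338, 206, 8, 11, 51]), (array([149.1, 400.1]), [134, 380, 31, 40, 629])]
blk [(array([131.9,  15.8]), [87, 0, 88, 42, 2346]), (array([162. ,  62.4]), [160, 58, 5, 9, 10]), (array([173.3,  73.9]), [159, 58, 26, 28, 236]), (array([132.8,  78.3]), [131, 76, 4, 6, 10]), (array([168.8,  87.4]), [158, 84, 21, 6, 32]), (array([  1.4, 103.8]), [0, 101, 4, 7, 12]), (array([  5.5, 110.4]), [3, 108, 6, 6, 11]), (array([  8.7, 121.1]), [0, 114, 19, 15, 68]), (array([168.1, 119.6]), [166, 118, 5, 5, 11]), (array([177. , 122.5]), [174, 121, 6, 4, 11]), (array([ 68.5, 126.6]), [66, 125, 5, 4, 13]), (array([ 21.1, 138.7]), [11, 128, 19, 24, 80]), (array([ 57.4, 139.5]), [56, 137, 4, 6, 16]), (array([ 90.1, 141.5]), [88, 140, 5, 4, 11]), (array([114. , 152.3]), [109, 145, 11, 14, 27])]
side red [(array([156.6, 153. ]), [127, 131, 61, 46, 2074]), (array([321.7, 163.4]
[... 629 characters left out ...]
y([540. ,  18.1]), [519, 0, 41, 47, 652]), (array([393.5,  19.4]), [388, 4, 15, 30, 229]), (array([415.1,  42.8]), [390, 8, 63, 62, 1153]), (array([392.9,  39.3]), [391, 37, 4, 7, 12]), (array([466.2,  44.5]), [462, 37, 8, 16, 17]), (array([71.5, 54.5]), [66, 47, 10, 15, 27]), (array([393.2,  85.1]), [376, 67, 34, 35, 259]), (array([51.4, 88.8]), [49, 85, 7, 10, 20]), (array([385.1,  91.6]), [383, 87, 6, 10, 37]), (array([44.9, 94. ]), [42, 91, 6, 7, 11]), (array([ 38.2, 103.4]), [35, 99, 8, 9, 13]), (array([ 12.2, 144.8]), [8, 141, 11, 10, 24]), (array([472. , 191.6]), [458, 183, 31, 21, 429]), (array([540.8, 224. ]), [520, 199, 40, 50, 332]), (array([279.1, 207.2]), [276, 201, 7, 14, 70])]
```

View pics/z.png

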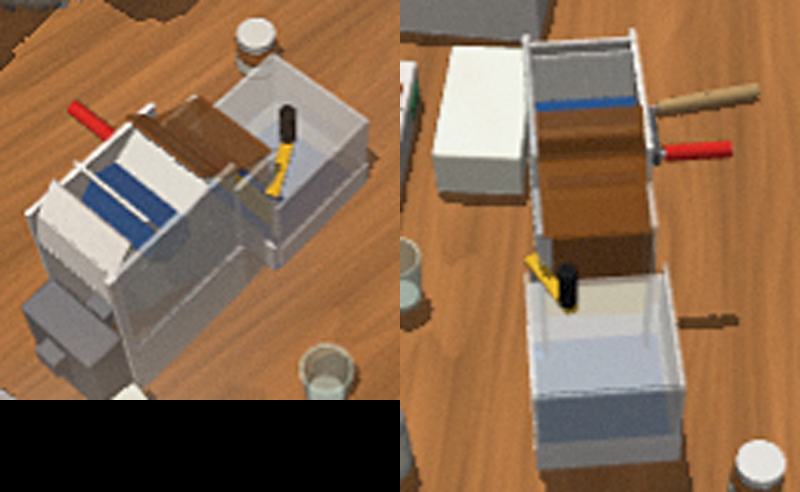

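```bash
cat >> h.py <<'E'
def tri(obs):
    A=np.zeros((3,3));b=np.zeros(3)
    for c,uv in obs:
        o,d=ray(c,uv);d=d[0]/np.linalg.norm(d[0]);M=np.eye(3)-np.outer(d,d);A+=M;b+=M@o
    return np.linalg.solve(A,b)
E
python3 - <<'E'
from h import *
s=cap('scene');d=cap('side')
k=400/130
S=lambda x,y:(180+x/k,180+y/k)
D=lambda x,y:(225+(x-400)/k,115+y/k)
print('plates',onz(s,[S(30,212),S(152,107),S(112,282),S(235,178)],270).round(1).tolist())
print('rear side',onz(d,[D(526,40),D(634,33)],270).round(1).tolist())
print('crank',tri([(s,(208.8,218.6)),(d,(321.7,163.4))]).round(1))
sb=S(287,122);db=D(568,287)
print('knob',tri([(s,sb),(d,db)]).round(1))
print('knob top', tri([(s,S(287,108)),(d,D(568,268))]).round(1))
print('traycorner z142',onz(s,[S(272,57),S(370,123)],142).round(1).tolist(),onz(d,[D(536,390),D(683,384)],142).round(1).tolist())
for n,c in(('s',s),('d',d)):
    m=mask(c,(0,0,165),(180,60,255))
    print(n,[b for b in blobs(m,40) if (b[1][4]<400)])
print(onz(s,[(362.3,197.6),(341.5,210.3)],20).round(1).tolist(),onz(d,[(246.1,362.1),(255.1,325.9)],20).round(1).tolist())
E
```

```text
plates [[516.9, -306.1, 270.0], [494.3, -136.5, 270.0], [634.0, -289.1, 270.0], [619.7, -125.0, 270.0]]
rear side [[626.0, -280.9, 270.0], [510.4, -298.7, 270.0]]
crank [ 434.2 -181.1  220.1]
knob [561.5  -8.2 192.6]
knob top [561.8  -8.8 221.7]
traycorner z142 [[450.3, 59.9, 142.0], [598.4, 85.1, 142.0]] [[587.7, 83.0, 142.0], [443.4, 66.8, 142.0]]
s [(array([323.6,  78.7]), [308, 69, 29, 23, 325]), (array([326.9, 112.1]), [319, 106, 18, 14, 196]), (array([ 14.5, 170. ]), [0, 160, 32, 22, 195]), (array([366.9, 167.8]), [357, 164, 20, 10, 84]), (array([355.8, 189.8]), [349, 184, 14, 13, 88]), (array([262.7, 190.3]), [257, 186, 13, 10, 98]), (array([332. , 204.8]), [324, 200, 17, 11, 98]), (array([330.4, 257.4]), [324, 252, 14, 11, 109]), (array([285.4, 307. ]), [281, 302, 10, 10, 61])]
d [(array([249.,  15.]), [238, 3, 25, 24, 174]), (array([191. ,  15.4]), [181, 9, 19, 15, 62]), (array([229.4,  16.5]), [219, 9, 19, 18, 69]), (array([366. ,  20.9]), [354, 9, 24, 26, 164]), (array([193.8,  40.9]), [180, 26, 38, 23, 298]), (array([134.3,  36.9]), [128, 32, 15, 11, 54]), (array([359.2,  45.2]), [341, 34, 33, 19, 313]), (array([151.3,  45.5]), [141, 42, 21, 6, 41]), (array([533.7, 210.3]), [526, 199, 16, 26, 187]), (array([225.3, 210.2]), [221, 207, 10, 8, 61]), (array([341.9, 264.5]), [334, 258, 16, 14, 176]), (array([268.4, 320.2]), [258, 313, 22, 15, 211]), (array([260.8, 363.7]), [250, 356, 23, 16, 254]), (array([271.8, 400.5]), [258, 395, 31, 19, 119]), (array([274.4, 413.5]), [268, 407, 13, 13, 119])]
[[624.6, 409.9, 20.0], [613.6, 299.7, 20.0]] [[628.5, 409.3, 20.0], [614.7, 302.7, 20.0]]
```

```bash
cat >> h.py <<'E'
def to(P,yaw=None):
    "print dp (m) and rotation for target TCP, tool down, from measured pose"
    o=get_obs();M=R.from_euler('xyz',o['tcp_rot'])
    t=R.from_euler('xyz',[np.pi,0,o['tcp_rot'][2] if yaw is None else yaw])
    print('dp',(M.inv().apply(np.array(P)-o['tool_pos'])/1000).round(4).tolist(),'rot',(M.inv()*t).as_rotvec().round(4).tolist())
E
python3 - <<'E'
from h import *
to([555,-110,430],1.69); to([192,-488,430])
E
```

```text
dp [0.4762, -0.2194, -0.2336] rot [-0.0002, -0.0002, -1.3152]
dp [-0.0, -0.0006, -0.2337] rot [-0.0002, -0.0, 0.0]
```

```bash
python3 -m pendant '{"dp":[[0,0,-0.06],[0,0,-0.12],[0,0,-0.18],[0,0,-0.234],[0.06,-0.027,-0.234],[0.115,-0.053,-0.234],[0.17,-0.078,-0.234],[0.224,-0.103,-0.234]],"rotation":[[0,0,-0.16],[0,0,-0.33],[0,0,-0.49],[0,0,-0.65],[0,0,-0.82],[0,0,-0.98],[0,0,-1.15],[0,0,-1.315]]}' 0.0918
python3 - <<'E'
from h import *
to([555,-110,430],1.69)
E
```

```text
time: 1.35
tool_pos: [364.0, -309.0, 430.5]
tcp_rot: [3.141, 0.0, 1.695]
contact_force: [0.2, -1.3, -1.3]
grip_width: 91.7
finger_force: 0.0
dp [0.1738, 0.2142, 0.0005] rot [0.0003, 0.0004, 0.0051]
```

```bash
python3 -m pendant '{"dp":[[0.04,0.047,0],[0.08,0.094,0],[0.12,0.142,0],[0.16,0.19,0],[0.174,0.214,0],[0.174,0.214,0],[0.174,0.214,0],[0.174,0.214,0]],"rotation":[[0,0,0],[0,0,0],[0,0,0],[0,0,0],[0,0,0],[0,0,0],[0,0,0],[0,0,0]]}'
python3 - <<'E'
from h import *
c=cap('wrist','w1.png')
cv2.imwrite('pics/w1b.png',cv2.resize(c['pixels'][:,:,::-1],(800,600),interpolation=2))
print(get_obs()['joint_positions'].round(2))
E
```

```text
time: 2.35
tool_pos: [554.1, -113.5, 430.9]
tcp_rot: [3.141, 0.001, 1.688]
contact_force: [-0.6, 0.1, -0.5]
grip_width: 91.7
finger_force: 0.0
[-0.34  0.38  0.84 -0.    1.92 -0.45]
```

View pics/w1b.png

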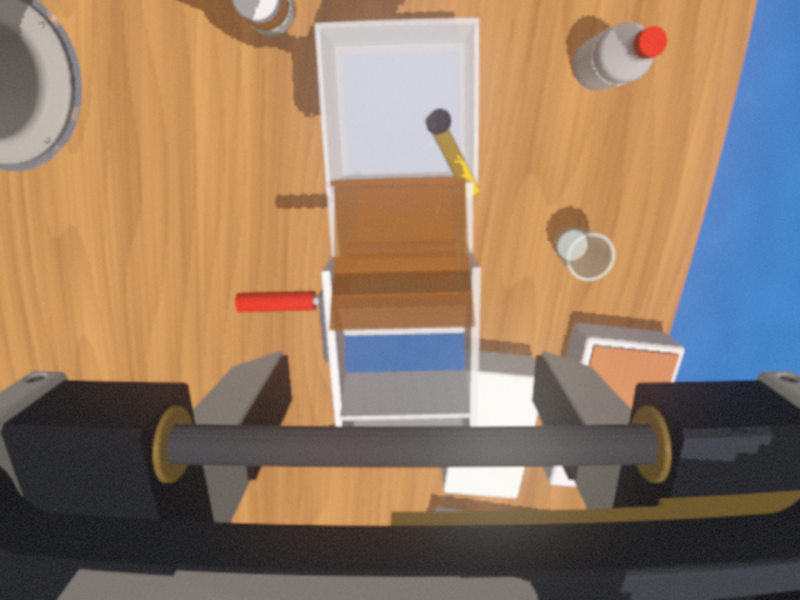

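Run:
```python
from h import *
c=cap('wrist');s=cap('scene');d=cap('side');k=.7
W=lambda *p:[(x*k,y*k) for x,y in p]
print('knobtop',onz(c,W((438,121)),221).round(1))
print('crank', tri([(c,W((276,301))[0]),(s,(208.8,218.6)),(d,(321.7,163.4))]).round(1), onz(c,W((276,301)),220).round(1))
print('crank ends',onz(c,W((237,302),(315,300)),220).round(1).tolist())
print('plate front',onz(c,W((327,258),(475,258)),270).round(1).tolist())
print('panel top y150 z215',onz(c,W((332,180),(466,179)),215).round(1).tolist())
print('tray far top 142',onz(c,W((316,25),(479,19)),142).round(1).tolist())
print('red',blobs(mask(c,(0,170,90),(6,255,255)),80))
```

```text
knobtop [[564.   -9.8 221. ]]
crank [ 435.7 -180.4  219.7] [[ 439.  -178.5  220. ]]
crank ends [[403.3, -183.6, 220.0], [474.2, -173.4, 220.0]]
plate front [[490.4, -120.5, 270.0], [602.8, -107.4, 270.0]]
panel top y150 z215 [[481.6, -66.7, 215.0], [593.8, -52.9, 215.0]]
tray far top 142 [[444.8, 66.6, 142.0], [593.7, 88.7, 142.0]]
red [(array([455.5,  29.1]), [445, 19, 22, 21, 356]), (array([191.7, 210.9]), [165, 204, 55, 14, 659])]
```

Run:
```python
from h import *
to([563,-9.5,260],1.706);to([563,-9.5,186],1.706)
```

```text
dp [0.1019, 0.0207, 0.1708] rot [0.0005, 0.0004, -0.0173]
dp [0.102, 0.0206, 0.2448] rot [0.0005, 0.0004, -0.0173]
```

```bash
python3 -m pendant '{"dp":[[0.05,0.01,0],[0.1019,0.0207,0.03],[0.1019,0.0207,0.08],[0.1019,0.0207,0.13],[0.1019,0.0207,0.18],[0.1019,0.0207,0.22],[0.1019,0.0207,0.245],[0.1019,0.0207,0.245]],"rotation":[[0,0,0],[0,0,-0.017],[0,0,-0.017],[0,0,-0.017],[0,0,-0.017],[0,0,-0.017],[0,0,-0.017],[0,0,-0.017]]}'; python3 -m pendant '{"dp":[[0,0,0],[0,0,0],[0,0,0],[0,0,0],[0,0,0]],"rotation":[[0,0,0],[0,0,0],[0,0,0],[0,0,0],[0,0,0]]}' 0.0
python3 - <<'E'
from h import *
c=cap('wrist','w2.png')
yaw=.135;o=get_obs();P=o['tool_pos']
M=R.from_euler('xyz',o['tcp_rot'])
a0=np.radians(120)+yaw
for a in range(0,100,10):
    a1=a0-np.radians(a)
    print(a,(M.inv().apply(np.array([65*(np.cos(a1)-np.cos(a0)),65*(np.sin(a1)-np.sin(a0)),0]))/1000).round(4).tolist())
E
```

```text
time: 3.55
tool_pos: [562.0, -9.0, 183.8]
tcp_rot: [-3.138, -0.001, 1.706]
contact_force: [0.1, -0.2, -0.5]
grip_width: 92.2
finger_force: 0.0
time: 4.18
tool_pos: [563.3, -8.9, 185.5]
tcp_rot: [3.141, 0.0, 1.707]
contact_force: [-0.3, 0.2, -0.4]
grip_width: 46.5
finger_force: 0.0
0 [0.0, 0.0, 0.0]
10 [0.0048, 0.0103, 0.0]
20 [0.0077, 0.0212, 0.0]
30 [0.0087, 0.0325, 0.0]
40 [0.0077, 0.0438, 0.0]
50 [0.0047, 0.0547, 0.0]
60 [-0.0001, 0.065, 0.0]
70 [-0.0066, 0.0743, 0.0]
80 [-0.0146, 0.0823, 0.0]
90 [-0.0239, 0.0888, 0.0]
```

View pics/w2.png

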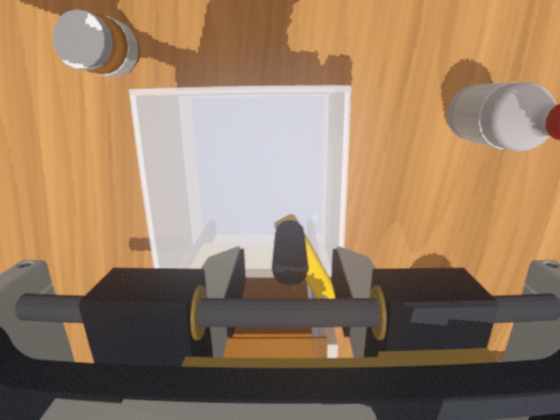

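The knob at (290,250) stands between the half-closed fingers at (225,270) and (352,270). I'll keep closing.

```bash
python3 -m pendant '{"dp":[[0,0,0],[0,0,0],[0,0,0],[0,0,0],[0,0,0]],"rotation":[[0,0,0],[0,0,0],[0,0,0],[0,0,0],[0,0,0]]}' 0.0; python3 -m pendant '{"dp":[[0.0026,0.005,0],[0.0048,0.0103,0],[0.0065,0.0157,0],[0.0077,0.0212,0],[0.0084,0.0268,0],[0.0087,0.0325,0],[0.0084,0.0382,0],[0.0077,0.0438,0]],"rotation":[[0,0,0],[0,0,0],[0,0,0],[0,0,0],[0,0,0],[0,0,0],[0,0,0],[0,0,0]]}'
```

```text
time: 4.85
tool_pos: [563.5, -9.0, 185.4]
tcp_rot: [3.141, 0.0, 1.707]
contact_force: [2.0, -0.7, -1.3]
grip_width: 18.3
finger_force: 30.0
time: 5.85
tool_pos: [603.3, 6.4, 185.0]
tcp_rot: [-3.136, -0.003, 1.707]
contact_force: [-8.2, 3.9, 2.7]
grip_width: 18.2
finger_force: 30.0
```

```bash
python3 -m pendant '{"dp":[[-0.0013,0.0055,0],[-0.003,0.0109,0],[-0.0052,0.0161,0],[-0.0078,0.0212,0],[-0.0109,0.026,0],[-0.0143,0.0305,0],[-0.0182,0.0347,0],[-0.0223,0.0385,0]],"rotation":[[0,0,0],[0,0,0],[0,0,0],[0,0,0],[0,0,0],[0,0,0],[0,0,0],[0,0,0]]}'; python3 -m pendant '{"dp":[[-0.0045,0.0034,0],[-0.0093,0.0065,0],[-0.0123,0.0081,0],[-0.0123,0.0081,0]],"rotation":[[0,0,0],[0,0,0],[0,0,0],[0,0,0]]}'
```

```text
time: 6.85
tool_pos: [644.7, -10.4, 184.5]
tcp_rot: [-3.136, -0.004, 1.707]
contact_force: [-7.1, 5.0, 0.3]
grip_width: 18.0
finger_force: 30.0
time: 7.35
tool_pos: [653.3, -20.4, 184.4]
tcp_rot: [-3.134, -0.006, 1.707]
contact_force: [-9.9, 7.0, 2.3]
grip_width: 18.4
finger_force: 30.0
```

```bash
python3 -m pendant '{"dp":[[0,0,0],[0,0,0],[0,0,0],[0,0,0],[0,0,-0.03],[0,0,-0.09],[0,0,-0.15],[0,0,-0.2]],"rotation":[[0,0,0],[0,0,0],[0,0,0],[0,0,0],[0,0,0],[0,0,0],[0,0,0],[0,0,0]]}' 0.06
python3 - <<'E'
from h import *
c=cap('wrist','w3.png'); s=cap('scene');d=cap('side')
for n,c in(('scene',s),('side',d)):
    x=cv2.cvtColor(c['pixels'],cv2.COLOR_RGB2HSV)
    print(n,'yel',blobs(mask(c,(20,150,120),(32,255,255)),10))
    print('grn',blobs(mask(c,(45,120,40),(80,255,255)),15))
# tube corners scene
for c,roi in((s,(315,175,70,50)),(d,(230,300,65,85))):
    x,y,w,h=roi;m=mask(c,(0,0,150),(180,75,255))|mask(c,(45,100,40),(85,255,255))
    m2=np.zeros_like(m);m2[y:y+h,x:x+w]=m[y:y+h,x:x+w]
    print(blobs(m2,40))
a=s['pixels'][175:225,315:385,::-1];b=d['pixels'][300:390,225:295,::-1]
cv2.imwrite('pics/t.png',np.hstack([cv2.resize(cv2.copyMakeBorder(a,0,40,0,0,0),(400,514),interpolation=2),cv2.resize(b,(400,514),interpolation=2)]))
E
```

```text
time: 8.35
tool_pos: [656.3, -23.3, 388.5]
tcp_rot: [3.139, 0.001, 1.707]
contact_force: [2.0, -0.3, -0.3]
grip_width: 60.2
finger_force: 0.0
scene yel [(array([275.9, 241.7]), [266, 239, 20, 7, 74])]
grn [(array([362. , 198.1]), [358, 194, 9, 11, 50]), (array([341.4, 210.2]), [338, 206, 8, 11, 49]), (array([149.1, 400. ]), [134, 380, 31, 40, 628])]
side yel [(array([163.1, 196.9]), [138, 172, 43, 55, 1338]), (array([261.2, 203.7]), [254, 198, 16, 13, 83])]
grn [(array([255. , 329.6]), [250, 322, 10, 16, 107]), (array([246.1, 362.1]), [241, 355, 11, 16, 117])]
[(array([368. , 176.2]), [358, 175, 19, 5, 51]), (array([358.3, 193.2]), [349, 184, 18, 21, 155]), (array([335.6, 207.1]), [324, 200, 22, 17, 167])]
[(array([264. , 325.7]), [250, 317, 30, 21, 330]), (array([256.3, 363.3]), [241, 355, 32, 17, 383])]
```

View pics/w3.png

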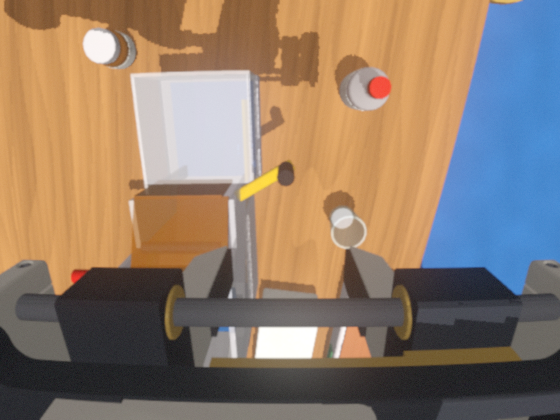

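View pics/t.png

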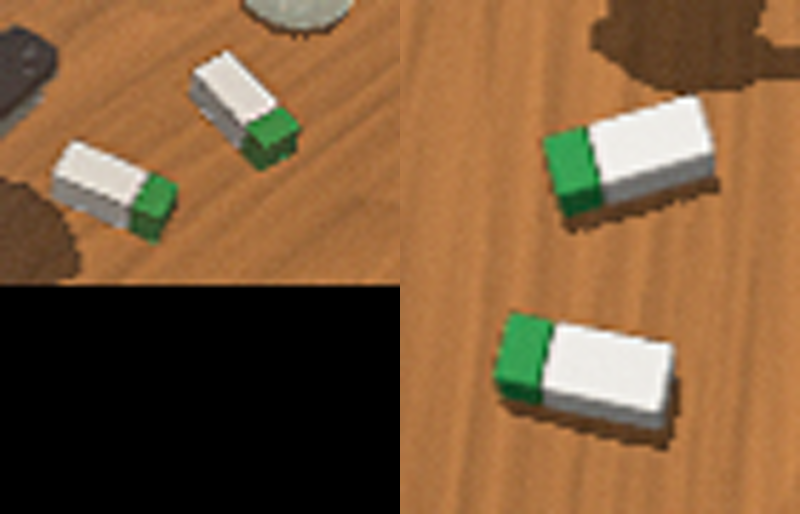

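Gate is open: the knob at (286,174) is now outside the tray, with the handle pointing out. Next I'll turn the crank to bring a pocket upright.

Run:
```python
from h import *
s=cap('scene');d=cap('side');print('yellow handle mid',tri([(s,(275.9,241.7)),(d,(261.2,203.7))]).round(1))
to([434,-178.5,330],.135);to([434,-178.5,202],.135)
```

```text
yellow handle mid [622.2 -46.7 163. ]
dp [-0.1236, -0.2413, 0.0547] rot [-0.0012, 0.0008, 1.5717]
dp [-0.1236, -0.2411, 0.1827] rot [-0.0012, 0.0008, 1.5717]
```

```bash
python3 -m pendant '{"dp":[[-0.02,-0.04,0],[-0.04,-0.08,0],[-0.06,-0.12,0],[-0.08,-0.16,0.0],[-0.1,-0.2,0],[-0.1236,-0.2413,0],[-0.1236,-0.2413,0.03],[-0.1236,-0.2413,0.0547]],"rotation":[[0,0,0.18],[0,0,0.36],[0,0,0.54],[0,0,0.72],[0,0,0.9],[0,0,1.08],[0,0,1.26],[0,0,1.44]]}' 0.06;  python3 - <<'E'
from h import *
to([434,-178.5,330],.135);to([434,-178.5,202],.135)
E
```

```text
time: 9.6
tool_pos: [432.7, -178.4, 328.3]
tcp_rot: [-3.139, 0.002, 0.259]
contact_force: [1.0, -0.2, -0.2]
grip_width: 60.0
finger_force: 0.0
dp [0.0012, 0.0004, -0.0017] rot [-0.0021, 0.0022, 0.1243]
dp [0.0015, 0.0007, 0.1263] rot [-0.0021, 0.0022, 0.1243]
```

```bash
python3 -m pendant '{"dp":[[0.001,0,0],[0.001,0,0.03],[0.001,0,0.06],[0.001,0,0.09],[0.001,0,0.115],[0.001,0,0.127],[0.001,0,0.127],[0.001,0,0.127]],"rotation":[[0,0,0.13],[0,0,0.13],[0,0,0.13],[0,0,0.13],[0,0,0.13],[0,0,0.13],[0,0,0.13],[0,0,0.13]]}'; python3 -m pendant '{"dp":[[0,0,0],[0,0,0],[0,0,0],[0,0,0],[0,0,0],[0,0,0],[0,0,0]],"rotation":[[0,0,0],[0,0,0],[0,0,0],[0,0,0],[0,0,0],[0,0,0],[0,0,0]]}' 0.0
python3 - <<'E'
from h import *
s=cap('scene');d=cap('side')
a=[b for b in blobs(mask(s,(0,170,90),(6,255,255)),5)];b=[b for b in blobs(mask(d,(0,170,90),(6,255,255)),5)]
print(a,b)
E
```

```text
time: 10.6
tool_pos: [435.4, -178.4, 204.4]
tcp_rot: [3.141, -0.001, 0.137]
contact_force: [-0.0, 0.0, 1.1]
grip_width: 59.7
finger_force: 0.0
time: 11.48
tool_pos: [435.1, -178.2, 203.7]
tcp_rot: [3.142, 0.0, 0.137]
contact_force: [0.7, 0.8, -0.5]
grip_width: 0.3
finger_force: 0.0
[(array([211.3, 221.2]), [203, 217, 14, 9, 38]), (array([332.2, 247.7]), [329, 244, 8, 8, 51])] [(array([156.7, 153.2]), [127, 131, 61, 46, 2093]), (array([313.2, 164. ]), [311, 162, 5, 5, 23]), (array([213.8, 241.3]), [209, 237, 10, 10, 70])]
```

Grip closed on nothing, so I'll look.

Run:
```python
from h import *
c=cap('wrist');s=cap('scene')
cv2.imwrite('pics/x.png',np.hstack([cv2.resize(c['pixels'][:,:,::-1],(440,330)),cv2.resize(s['pixels'][180:290,170:290,::-1],(360,330),interpolation=2)]))
```

```text
(no output)
```

View pics/x.png

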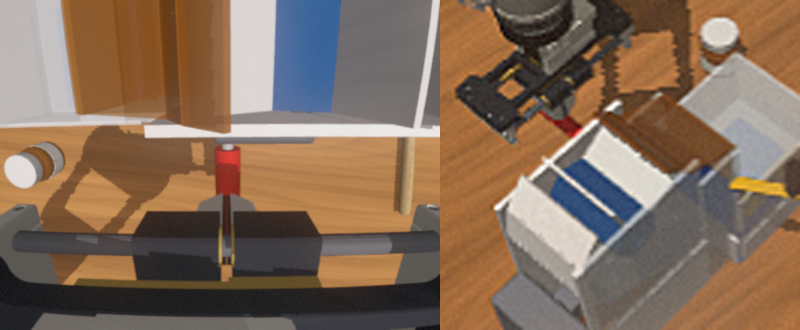

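Run:
```python
from h import *
c=cap('wrist');s=cap('scene');d=cap('side')
m=mask(c,(0,150,60),(8,255,255))|mask(c,(172,150,60),(180,255,255))
bw=[b for b in blobs(m,60)];print(bw)
k=3
# outline of red, inner-end edge in each view
for n,x in(('w',c),('s',s),('d',d)):
    m=mask(x,(0,150,60),(8,255,255))|mask(x,(172,150,60),(180,255,255))
    print(n,[b for b in blobs(m,15)])
for z in(160,180,200,220):
    P=onz(c,[(290,190)],z)  # inner end in wrist view px
    print(z,P.round(1),proj(s,P).round(1),proj(d,P).round(1))
```

```text
[(array([289.3, 221.2]), [273, 187, 33, 110, 1929])]
w [(array([289.3, 221.2]), [273, 187, 33, 110, 1929])]
s [(array([211.3, 221.1]), [203, 217, 14, 9, 44]), (array([332.4, 247.7]), [329, 244, 8, 9, 55])]
d [(array([157. , 153.4]), [126, 131, 62, 46, 2222]), (array([313.1, 164.1]), [311, 162, 5, 6, 24]), (array([213.7, 241.4]), [209, 237, 10, 10, 78])]
160 [[ 456.7 -176.4  160. ]] [[217.  232.2]] [[314.6 176.1]]
180 [[ 462.1 -175.5  180. ]] [[217.4 230. ]] [[313.3 172.2]]
200 [[ 467.4 -174.6  200. ]] [[217.7 227.6]] [[312.  168.1]]
220 [[ 472.7 -173.8  220. ]] [[218.1 225.3]] [[310.7 164. ]]
```

Run:
```python
from h import *
c=cap('wrist');a=c['pixels'][160:340,200:380,::-1]
cv2.imwrite('pics/x2.png',cv2.resize(a,(600,600),interpolation=2)); print(get_obs()['grip_width'],get_obs()['finger_force'])
```

```text
0.3011495970156687 0.0
```

View pics/x2.png

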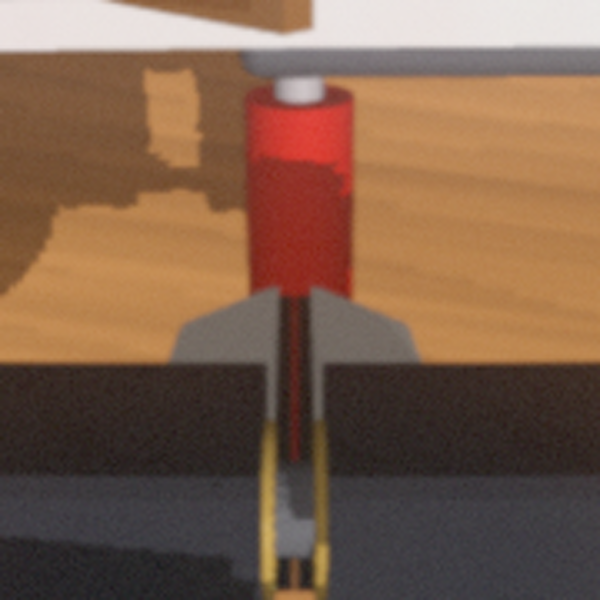

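Run:
```python
from h import *
c=cap('wrist');s=cap('scene');d=cap('side');P=get_obs()['tool_pos'];print(P)
for dz in(0,19,38): 
  q=[P+[10,0,dz]]; u=proj(c,q)[0]; print(dz,u.round(1),((u-[200,160])*600/180).round(0),proj(s,q).round(1),proj(d,q).round(1))
  q=[P+[0,0,dz]]; print(proj(s,q).round(1),proj(d,q).round(1))
print(np.array(c['T_tool_cam']).round(2).tolist())
# red edge profile in side and scene
for n,x in(('s',s),('d',d)):
    m=mask(x,(0,150,60),(8,255,255))|mask(x,(172,150,60),(180,255,255))
    y0,x0=(205,195) if n=='s' else (155,305)
    print(m[y0:y0+28,x0:x0+32]//255 @ (2**0*np.ones(32,int)));
```

```text
[ 435.1291581  -178.22574407  203.719836  ]
0 [290.9 227. ] [303. 223.] [[212.9 223.4]] [[318.9 166.8]]
[[211.2 221.6]] [[322. 167.]]
19 [291.3 239.4] [304. 265.] [[212.2 220.3]] [[319.3 162.8]]
[[210.4 218.4]] [[322.4 162.9]]
38 [291.6 254.5] [305. 315.] [[211.4 217.1]] [[319.7 158.6]]
[[209.6 215.2]] [[322.8 158.7]]
[[-0.0, 0.95, 0.31, 84.46], [1.0, 0.0, -0.0, -0.43], [-0.0, 0.31, -0.95, -188.9], [0.0, 0.0, 0.0, 1.0]]
[0 0 0 0 0 0 0 0 0 0 0 0 2 2 4 8 8 7 6 4 1 0 0 0 0 0 0 0]
[0 0 0 0 0 0 0 5 5 4 4 5 1 0 0 0 0 0 0 0 0 0 0 0 0 0 0 0]
```

Run:
```python
from h import *
s=cap('scene');d=cap('side')
cv2.imwrite('pics/x3.png',np.hstack([cv2.resize(s['pixels'][185:235,185:235,::-1],(400,400),interpolation=2),cv2.resize(d['pixels'][135:185,300:350,::-1],(400,400),interpolation=2)]))
```

```text
(no output)
```

View pics/x3.png

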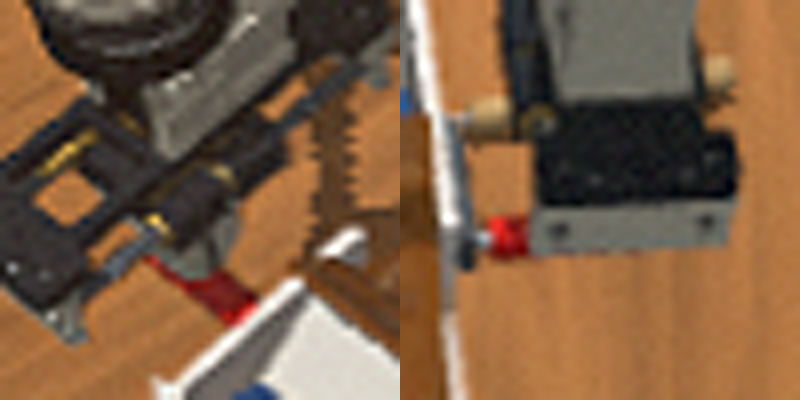

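The closed fingers seem to sit just above the bar, so the real tips end higher than expected. I'll open, go 22 mm lower and close again, which clears the body either way.

```bash
python3 -m pendant '{"dp":[[0,0,0],[0,0,0],[0,0,0],[0,0,0],[0,0,0],[0,0,0.008],[0,0,0.016],[0,0,0.022]],"rotation":[[0,0,0],[0,0,0],[0,0,0],[0,0,0],[0,0,0],[0,0,0],[0,0,0],[0,0,0]]}' 0.05; python3 -m pendant '{"dp":[[0,0,0],[0,0,0],[0,0,0],[0,0,0],[0,0,0],[0,0,0],[0,0,0]],"rotation":[[0,0,0],[0,0,0],[0,0,0],[0,0,0],[0,0,0],[0,0,0],[0,0,0]]}' 0.0
python3 - <<'E'
from h import *
s=cv2.imread('pics/scene0.png'); c=cap('scene')
P=np.array([192.2,-488.5,196.4]); y=np.array([.366,-.93,0])
u=proj(c,[P+46*y,P-46*y,P+46*y+[0,0,20],P-46*y+[0,0,20]]).round(1);print(u.tolist())
w=s[180:240,50:120]
for p in u[:2]: cv2.circle(w,(int(p[0]-50),int(p[1]-180)),0,(0,0,255),-1)
w2=cap('wrist')['pixels'][:,:,::-1]
cv2.imwrite('pics/x4.png',np.hstack([cv2.resize(w,(400,343),interpolation=2),cv2.resize(w2,(400,343))]))
E
```

```text
time: 13.12
tool_pos: [434.8, -178.1, 180.8]
tcp_rot: [-3.141, 0.001, 0.137]
contact_force: [-0.1, 0.7, -0.7]
grip_width: 50.3
finger_force: 0.0
time: 14.0
tool_pos: [435.3, -179.1, 182.0]
tcp_rot: [3.14, -0.0, 0.137]
contact_force: [-0.3, -4.4, 0.1]
grip_width: 17.0
finger_force: 30.0
[[89.2, 237.1], [106.8, 217.3], [87.0, 233.9], [104.9, 214.1]]
```

View pics/x4.png

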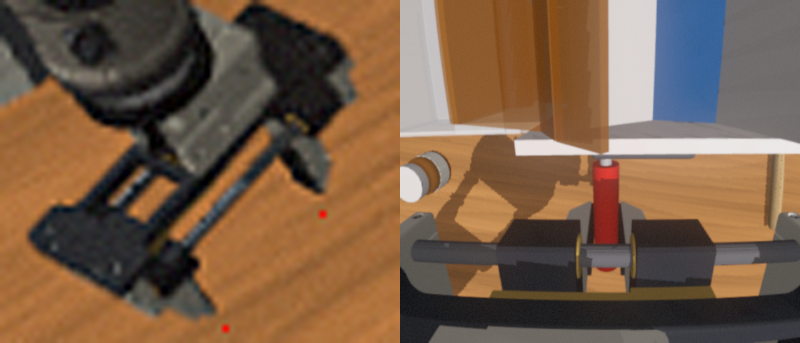

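Confirmed: the bar is held, width 17. Fingertips end roughly 20–25 mm above the reported TCP (red dots at (325,213) and (225,327), tips above them). Now I'll turn the drum from about 1.57 to 2.513.

```bash
python3 -m pendant '{"dp":[[0,0.0004,0.0059],[0,0.0014,0.0117],[0,0.0031,0.0173],[0,0.0055,0.0227],[0,0.0084,0.0278],[0,0.012,0.0325],[0,0.016,0.0367],[0,0.0206,0.0405]],"rotation":[[0,0,0],[0,0,0],[0,0,0],[0,0,0],[0,0,0],[0,0,0],[0,0,0],[0,0,0]]}'; python3 -m pendant '{"dp":[[0,0,0],[0,0,0]],"rotation":[[0,0,0],[0,0,0]]}'
python3 - <<'E'
from h import *
c=cap('wrist','w5.png');m=mask(c,(0,150,60),(8,255,255))|mask(c,(172,150,60),(180,255,255));print(blobs(m,60))
m=mask(c,(0,0,215),(180,40,255));
E
```

```text
time: 15.1
tool_pos: [438.3, -199.0, 142.3]
tcp_rot: [3.14, -0.001, 0.137]
contact_force: [-2.5, -1.2, 9.7]
grip_width: 17.0
finger_force: 30.0
time: 15.35
tool_pos: [438.4, -199.8, 141.9]
tcp_rot: [3.139, -0.001, 0.137]
contact_force: [-1.2, -6.1, 2.7]
grip_width: 17.0
finger_force: 30.0
[(array([288.3, 276.5]), [271, 248, 35, 51, 1371]), (array([288.7, 329.6]), [276, 328, 27, 5, 100])]
```

View pics/w5.png

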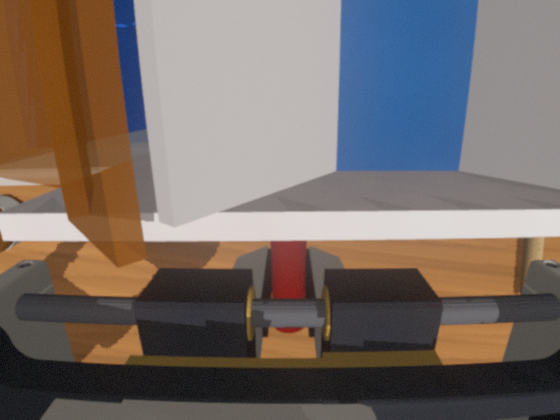

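Run:
```python
from h import *
c=cap('wrist');m=mask(c,(100,120,60),(125,255,255));
for r in(20,80,130,160):
    xs=np.where(m[r,200:])[0]+200; 
    P=onz(c,[(xs.min(),r),(xs.max(),r)],246); o=get_obs()['tool_pos']
    Ri=R.from_euler('z',-.136); q=Ri.apply(P-o); print(r,xs.min(),xs.max(),q.round(1).tolist(), (q[:,1].mean()).round(1))
print(o)
```

```text
20 342 475 [[102.8, -12.0, 104.1], [104.0, -44.3, 104.1]] -28.2
80 340 468 [[89.3, -12.0, 104.1], [89.9, -44.3, 104.1]] -28.1
130 339 462 [[77.2, -12.2, 104.1], [77.6, -44.4, 104.1]] -28.3
160 338 458 [[69.5, -12.3, 104.1], [69.7, -44.4, 104.1]] -28.3
[ 438.40609089 -199.75197684  141.91377269]
```

```bash
python3 -m pendant '{"dp":[[0,0,0],[0,0,0],[0,0,0],[0,0,0],[0,0,-0.05],[0,0,-0.1],[0,0,-0.15],[0,0,-0.19]],"rotation":[[0,0,0],[0,0,0],[0,0,0],[0,0,0],[0,0,0],[0,0,0],[0,0,0],[0,0,0]]}' 0.05;  python3 - <<'E'
from h import *
to([560,330,300])
E
```

```text
time: 16.45
tool_pos: [438.0, -198.5, 333.4]
tcp_rot: [3.141, -0.001, 0.137]
contact_force: [0.3, -1.4, 0.3]
grip_width: 50.0
finger_force: 0.0
dp [0.193, -0.5069, 0.0331] rot [0.001, -0.0014, -0.0]
```

```bash
python3 -m pendant '{"dp":[[0.02,-0.055,0],[0.04,-0.11,0],[0.06,-0.165,0],[0.08,-0.22,0],[0.1,-0.275,0],[0.12,-0.33,0],[0.14,-0.385,0],[0.16,-0.44,0.02]],"rotation":[[0,0,0],[0,0,0],[0,0,0],[0,0,0],[0,0,0],[0,0,0],[0,0,0],[0,0,0]]}' 0.07; python3 -m pendant '{"dp":[[0.02,-0.055,0.013],[0.033,-0.067,0.013],[0.033,-0.067,0.013],[0.033,-0.067,0.013]],"rotation":[[0,0,0],[0,0,0],[0,0,0],[0,0,0]]}'
cat >> h.py <<'E'
def tubes(c,zt=34):
    "top faces: white-bright blob + cap; report min-area rect of the cap and white top on plane z"
    hsv=cv2.cvtColor(c['pixels'],cv2.COLOR_RGB2HSV)
    g=cv2.inRange(hsv,np.array((45,110,40)),np.array((85,255,255)))
    w=cv2.inRange(hsv,np.array((0,0,185)),np.array((180,60,255)))
    m=cv2.morphologyEx(g|w,cv2.MORPH_CLOSE,np.ones((5,5)))
    for ct in cv2.findContours(m,cv2.RETR_EXTERNAL,cv2.CHAIN_APPROX_NONE)[0]:
        a=cv2.contourArea(ct)
        mm=np.zeros_like(m);cv2.drawContours(mm,[ct],-1,255,-1)
        if a<500 or (g&mm).sum()/255<80: continue
        P=onz(c,ct.reshape(-1,2),zt)[:,:2].astype(np.float32)
        r=cv2.minAreaRect(P); b=cv2.boxPoints(r);e=b[1]-b[0],b[2]-b[1]
        L=max(e,key=np.linalg.norm); print('centre',np.round(r[0],1),'size',np.round(r[1],1),'yaw',round(float(np.arctan(L[1]/L[0])),3),'px',ct.reshape(-1,2).mean(0).round())
E
python3 - <<'E'
from h import *
c=cap('wrist','w6.png');tubes(c);print(get_obs()['tool_pos'],get_obs()['joint_positions'].round(2))
E
```

```text
time: 17.45
tool_pos: [537.2, 261.4, 312.4]
tcp_rot: [-3.141, -0.004, 0.137]
contact_force: [2.0, -1.4, -0.2]
grip_width: 70.0
finger_force: 0.0
time: 17.95
tool_pos: [559.8, 329.2, 298.4]
tcp_rot: [3.141, 0.0, 0.136]
contact_force: [0.4, 0.2, 0.1]
grip_width: 70.1
finger_force: 0.0
[559.86194404 328.97120863 298.75597074] [ 0.41  0.54  0.93 -0.    1.67  1.85]
```

View pics/w6.png

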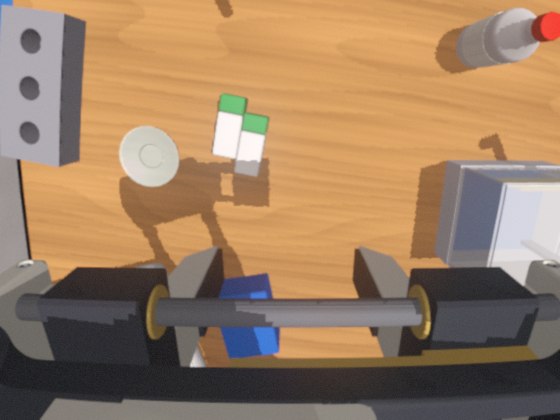

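Run:
```python
from h import *
c=cap('wrist');p=c['pixels'];hsv=cv2.cvtColor(p,cv2.COLOR_RGB2HSV)
for y,x in((130,229),(145,225),(145,252),(160,247),(171,245),(104,233),(122,256),(140,237),(150,237)): print((x,y),p[y,x],hsv[y,x])
g=mask(c,(40,80,40),(90,255,255)); w=mask(c,(0,0,110),(180,45,255))
for nm,m in(('g',g),('w',w)):
  m=m.copy();m[:80]=0;m[200:]=0;m[:,:200]=0;m[:,300:]=0
  for ct in cv2.findContours(m,0,2)[0]:
    if cv2.contourArea(ct)<60: continue
    q=cv2.approxPolyDP(ct,2.0,True).reshape(-1,2);print(nm,q.tolist()); print(onz(c,q,34)[:,:2].round(0).tolist())
```

```text
(229, 130) [254 247 245] [  7   9 254]
(225, 145) [253 246 244] [  7   9 253]
(252, 145) [254 247 245] [  7   9 254]
(247, 160) [244 237 235] [  7   9 244]
(245, 171) [183 174 171] [  8  17 183]
(233, 104) [116 196 124] [ 63 104 196]
(256, 122) [119 199 127] [ 63 103 199]
(237, 140) [242 235 233] [  7   9 242]
(237, 150) [216 209 206] [  9  12 216]
g [[221, 95], [219, 109], [243, 113], [243, 129], [265, 132], [267, 118], [245, 113], [244, 98]]
[[639.0, 429.0], [621.0, 430.0], [620.0, 398.0], [599.0, 396.0], [599.0, 366.0], [618.0, 365.0], [620.0, 395.0], [639.0, 399.0]]
w [[219, 111], [212, 152], [234, 158], [236, 172], [255, 176], [261, 160], [264, 134], [242, 130], [242, 115]]
[[618.0, 430.0], [562.0, 436.0], [558.0, 405.0], [538.0, 400.0], [536.0, 373.0], [560.0, 367.0], [596.0, 367.0], [597.0, 397.0], [617.0, 399.0]]
```

The knock put the two tubes side by side, offset about 21 mm lengthwise: caps at (232,105) and (256,123), bodies at (228,133) and (250,153). I'll pinch the near end of the right tube where it sticks out and drag it right to separate them. I'll touch down gently on the way to calibrate tip height.

Run:
```python
from h import *
to([540,385,60],-.05)
to([540,385,0],-.05)
```

```text
dp [-0.0124, -0.0582, 0.239] rot [-0.0001, -0.0008, 0.1856]
dp [-0.0124, -0.0582, 0.299] rot [-0.0001, -0.0008, 0.1856]
```

```bash
python3 -m pendant '{"dp":[[-0.0124,-0.0582,0.03],[-0.0124,-0.0582,0.085],[-0.0124,-0.0582,0.14],[-0.0124,-0.0582,0.19],[-0.0124,-0.0582,0.24],[-0.0124,-0.0582,0.27],[-0.0124,-0.0582,0.292],[-0.0124,-0.0582,0.299]],"rotation":[[0,0,0.186],[0,0,0.186],[0,0,0.186],[0,0,0.186],[0,0,0.186],[0,0,0.186],[0,0,0.186],[0,0,0.186]]}' 0.054; python3 -m pendant '{"dp":[[0,0,0.004],[0,0,0.006],[0,0,0.006]],"rotation":[[0,0,0],[0,0,0],[0,0,0]]}'
```

```text
time: 19.05
tool_pos: [539.3, 384.7, -1.6]
tcp_rot: [3.14, 0.002, -0.05]
contact_force: [-0.0, -1.1, 0.2]
grip_width: 54.4
finger_force: 0.0
time: 19.42
tool_pos: [540.1, 386.1, -6.1]
tcp_rot: [-3.141, -0.001, -0.049]
contact_force: [-0.1, -0.4, -0.5]
grip_width: 53.8
finger_force: 0.0
```

```bash
python3 -m pendant '{"dp":[[0,0,0.003],[0,0,0.005],[0,0,0.005]],"rotation":[[0,0,0],[0,0,0],[0,0,0]]}'
```

```text
time: 19.8
tool_pos: [539.6, 385.9, -12.1]
tcp_rot: [3.141, 0.0, -0.049]
contact_force: [0.6, 0.9, -0.3]
grip_width: 53.8
finger_force: 0.0
```

```bash
python3 -m pendant '{"dp":[[0,0,0.003],[0,0,0.005],[0,0,0.005]],"rotation":[[0,0,0],[0,0,0],[0,0,0]]}'
```

```text
time: 20.18
tool_pos: [539.6, 385.8, -17.1]
tcp_rot: [3.141, 0.0, -0.049]
contact_force: [0.9, 0.1, -0.6]
grip_width: 53.9
finger_force: 0.0
```

```bash
python3 -m pendant '{"dp":[[0,0,0.002],[0,0,0.003],[0,0,0.003]],"rotation":[[0,0,0],[0,0,0],[0,0,0]]}'
```

```text
time: 20.55
tool_pos: [539.7, 385.9, -19.9]
tcp_rot: [3.141, 0.0, -0.049]
contact_force: [1.2, -0.4, -0.0]
grip_width: 54.2
finger_force: 0.0
```

```bash
python3 -m pendant '{"dp":[[0,0,0.001],[0,0,0.002],[0,0,0.002]],"rotation":[[0,0,0],[0,0,0],[0,0,0]]}';python3 -m pendant '{"dp":[[0,0,0.001],[0,0,0.0015],[0,0,0.0015]],"rotation":[[0,0,0],[0,0,0],[0,0,0]]}'
```

```text
time: 20.92
tool_pos: [539.7, 385.9, -22.0]
tcp_rot: [3.141, 0.0, -0.049]
contact_force: [-0.1, 0.0, -0.5]
grip_width: 54.1
finger_force: 0.0
time: 21.3
tool_pos: [539.7, 385.9, -23.4]
tcp_rot: [3.141, 0.0, -0.049]
contact_force: [-0.4, 0.4, 1.4]
grip_width: 54.2
finger_force: 0.0
```

```bash
python3 -m pendant '{"dp":[[0,0,-0.006],[0,0,-0.006],[0,0,-0.006],[0,0,-0.006],[0,0,-0.006],[0,0,-0.006]],"rotation":[[0,0,0],[0,0,0],[0,0,0],[0,0,0],[0,0,0],[0,0,0]]}' 0.0; python3 -m pendant '{"dp":[[0,0.01,0],[0,0.02,0],[0,0.03,0],[0,0.04,0],[0,0.05,0],[0,0.06,0],[0,0.07,0],[0,0.07,0]],"rotation":[[0,0,0],[0,0,0],[0,0,0],[0,0,0],[0,0,0],[0,0,0],[0,0,0],[0,0,0]]}'
python3 - <<'E'
from h import *
c=cap('wrist')
m=mask(c,(40,80,40),(90,255,255))
for b in blobs(m,60): print(b,onz(c,[b[0]],34).round(0))
E
```

```text
time: 22.05
tool_pos: [540.1, 386.1, -16.8]
tcp_rot: [-3.141, -0.001, -0.049]
contact_force: [-1.0, -0.9, 5.0]
grip_width: 33.6
finger_force: 30.0
time: 23.05
tool_pos: [536.7, 314.9, -16.8]
tcp_rot: [3.141, -0.001, -0.05]
contact_force: [-0.1, -2.6, 5.8]
grip_width: 33.6
finger_force: 30.0
(array([59.4, 96.9]), [5, 68, 110, 58, 5680]) [[629. 406.  34.]]
(array([290.2, 139.3]), [251, 111, 80, 58, 4429]) [[605. 311.  34.]]
```

```bash
python3 -m pendant '{"dp":[[0,0,0],[0,0,0],[0,0,0],[0.012,0,-0.012],[0.024,0,-0.012],[0.036,0,-0.012],[0.036,0,-0.012],[0.036,0,-0.012]],"rotation":[[0,0,0],[0,0,0],[0,0,0],[0,0,0],[0,0,0],[0,0,0],[0,0,0],[0,0,0]]}' 0.05; python3 -m pendant '{"dp":[[0,0,0],[0,0,0],[0,0,0],[0,0,0]],"rotation":[[0,0,0],[0,0,0],[0,0,0],[0,0,0]]}' 0.0; python3 -m pendant '{"dp":[[0,0,-0.05],[0,0,-0.11],[0,0,-0.17],[0,0,-0.23],[0,0,-0.29],[0,0,-0.34],[0,0,-0.36],[0,0,-0.36]],"rotation":[[0,0,0],[0,0,0],[0,0,0],[0,0,0],[0,0,0],[0,0,0],[0,0,0],[0,0,0]]}';python3 - <<'E'
from h import *
to([560.4,-212.1,360],.137)
E
```

```text
time: 24.1
tool_pos: [571.7, 314.0, -6.0]
tcp_rot: [3.141, 0.001, -0.049]
contact_force: [-0.0, -0.0, 0.8]
grip_width: 49.8
finger_force: 0.0
time: 24.6
tool_pos: [572.2, 314.2, -5.3]
tcp_rot: [3.141, 0.0, -0.049]
contact_force: [-0.2, 0.5, -0.6]
grip_width: 33.8
finger_force: 30.0
time: 25.6
tool_pos: [572.7, 314.4, 356.3]
tcp_rot: [-3.14, -0.003, -0.049]
contact_force: [0.6, 0.8, -0.2]
grip_width: 33.6
finger_force: 30.0
dp [0.0136, 0.5265, -0.0044] rot [-0.0012, -0.0035, -0.1862]
```

```bash
python3 -m pendant '{"dp":[[0.002,0.06,0],[0.004,0.12,0],[0.006,0.18,0],[0.008,0.24,0],[0.01,0.3,0],[0.011,0.36,0],[0.012,0.42,0],[0.013,0.48,0]],"rotation":[[0,0,-0.02],[0,0,-0.05],[0,0,-0.08],[0,0,-0.11],[0,0,-0.14],[0,0,-0.16],[0,0,-0.18],[0,0,-0.186]]}';python3 -m pendant '{"dp":[[0,0.03,0],[0,0.045,0],[0,0.045,0],[0,0.045,0]],"rotation":[[0,0,0],[0,0,0],[0,0,0],[0,0,0]]}'
python3 - <<'E'
from h import *
to([560.4,-212.1,243.5],.137)
c=cap('wrist');m=mask(c,(40,80,40),(90,255,255))
for b in blobs(m,60): print(b,onz(c,[b[0]],get_obs()['tool_pos'][2]+5+34).round(0))
s=cap('scene','s9.png')
E
```

```text
time: 26.6
tool_pos: [560.8, -167.5, 352.8]
tcp_rot: [-3.14, 0.002, 0.137]
contact_force: [1.0, -0.0, -1.0]
grip_width: 33.3
finger_force: 30.0
time: 27.1
tool_pos: [567.9, -208.9, 354.6]
tcp_rot: [-3.141, 0.0, 0.138]
contact_force: [0.5, 0.0, -0.4]
grip_width: 33.7
finger_force: 30.0
dp [-0.0078, 0.0022, 0.1111] rot [-0.0006, 0.0002, 0.0014]
(array([288.5, 204.8]), [254, 176, 70, 58, 3794]) [[ 604. -204.  394.]]
```

```bash
python3 -m pendant '{"dp":[[-0.0105,0.0022,0],[-0.0105,0.0022,0.02],[-0.0105,0.0022,0.04],[-0.0105,0.0022,0.06],[-0.0105,0.0022,0.08],[-0.0105,0.0022,0.095],[-0.0105,0.0022,0.105],[-0.0105,0.0022,0.108]],"rotation":[[0,0,0],[0,0,0],[0,0,0],[0,0,0],[0,0,0],[0,0,0],[0,0,0],[0,0,0]]}';python3 -m pendant '{"dp":[[0,0,0.001],[0,0,0.002],[0,0,0.002]],"rotation":[[0,0,0],[0,0,0],[0,0,0]]}'
```

```text
time: 28.2
tool_pos: [557.5, -213.9, 246.4]
tcp_rot: [-3.141, 0.0, 0.137]
contact_force: [1.2, -0.3, 0.7]
grip_width: 33.9
finger_force: 30.0
time: 28.58
tool_pos: [557.8, -214.0, 245.1]
tcp_rot: [3.141, -0.001, 0.137]
contact_force: [0.1, 0.3, -0.4]
grip_width: 33.5
finger_force: 30.0
```

```bash
python3 -m pendant '{"dp":[[0,-0.0013,0.001],[0,-0.0013,0.002],[0,-0.0013,0.003],[0,-0.0013,0.003]],"rotation":[[0,0,0],[0,0,0],[0,0,0],[0,0,0]]}'; python3 -m pendant '{"dp":[[0,0,0],[0,0,0],[0,0,0],[0,0,-0.01],[0,0,-0.03],[0,0,-0.06],[0,0,-0.1],[0,0,-0.12]],"rotation":[[0,0,0],[0,0,0],[0,0,0],[0,0,0],[0,0,0],[0,0,0],[0,0,0],[0,0,0]]}' 0.046
python3 - <<'E'
from h import *
c=cap('wrist','w10.png');m=mask(c,(40,80,40),(90,255,255))
for b in blobs(m,60): print(b,onz(c,[b[0]],280).round(0))
to([438.4,-199.5,330]); to([438.4,-199.5,142])
E
```

```text
time: 29.08
tool_pos: [557.6, -212.1, 241.9]
tcp_rot: [-3.141, -0.0, 0.137]
contact_force: [-0.4, 2.9, 1.9]
grip_width: 33.7
finger_force: 30.0
time: 30.08
tool_pos: [557.9, -213.0, 365.1]
tcp_rot: [3.139, -0.004, 0.137]
contact_force: [0.6, -0.4, -0.6]
grip_width: 45.7
finger_force: 0.0
(array([286.7, 163.2]), [267, 147, 40, 32, 1109]) [[ 591. -207.  280.]]
dp [-0.1171, -0.0301, 0.0362] rot [0.0046, -0.006, -0.0]
dp [-0.1182, -0.0309, 0.2242] rot [0.0046, -0.006, -0.0]
```

View pics/w10.png

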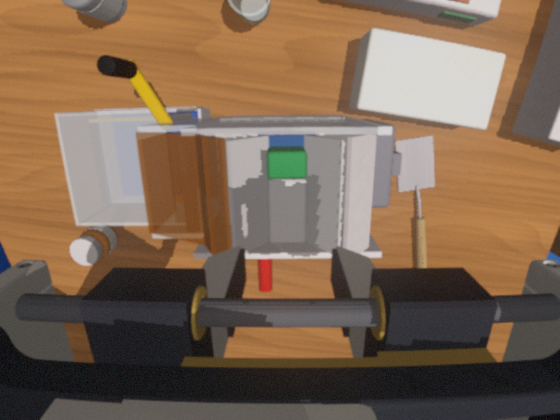

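The pocket shows the loaded tube, cap at (287,163), lying along the drum axis. The gate knob at (118,67) is still open. Back to the crank.

```bash
python3 -m pendant '{"dp":[[-0.045,-0.012,0],[-0.09,-0.024,0],[-0.1171,-0.0305,0],[-0.1175,-0.0305,0.05],[-0.1175,-0.0305,0.1],[-0.1175,-0.0305,0.15],[-0.1175,-0.0305,0.19],[-0.1175,-0.0305,0.215]],"rotation":[[0,0,0],[0,0,0],[0,0,0],[0,0,0],[0,0,0],[0,0,0],[0,0,0],[0,0,0]]}' 0.05;python3 -m pendant '{"dp":[[0,0,0.007],[0,0,0.007],[0,0,0.007]],"rotation":[[0,0,0],[0,0,0],[0,0,0]]}';  python3 -m pendant '{"dp":[[0,0,0],[0,0,0],[0,0,0],[0,0,0],[0,0,0],[0,0,0]],"rotation":[[0,0,0],[0,0,0],[0,0,0],[0,0,0],[0,0,0],[0,0,0]]}' 0.0
python3 - <<'E'
import numpy as np
f=lambda a,b,n:[print([0,round(-.05*(np.sin(q)-np.sin(a)),4),round(-.05*(np.cos(q)-np.cos(a)),4)]) for q in np.linspace(a,b,n+1)[1:]]
f(2.5133,3.1416,6);f(3.1416,3.7699,6)
E
```

```text
time: 31.12
tool_pos: [436.0, -198.0, 144.8]
tcp_rot: [-3.14, 0.002, 0.137]
contact_force: [-0.9, 0.3, 1.7]
grip_width: 50.1
finger_force: 0.0
time: 31.5
tool_pos: [437.6, -199.0, 140.9]
tcp_rot: [3.14, -0.002, 0.137]
contact_force: [-0.6, -0.3, -0.1]
grip_width: 50.0
finger_force: 0.0
time: 32.25
tool_pos: [437.1, -199.2, 140.0]
tcp_rot: [3.14, -0.0, 0.137]
contact_force: [-0.2, -4.4, 3.6]
grip_width: 17.1
finger_force: 30.0
[0, np.float64(0.0044), np.float64(0.0029)]
[0, np.float64(0.0091), np.float64(0.0052)]
[0, np.float64(0.0139), np.float64(0.0071)]
[0, np.float64(0.019), np.float64(0.0085)]
[0, np.float64(0.0242), np.float64(0.0093)]
[0, np.float64(0.0294), np.float64(0.0095)]
[0, np.float64(0.0052), np.float64(-0.0003)]
[0, np.float64(0.0104), np.float64(-0.0011)]
[0, np.float64(0.0155), np.float64(-0.0024)]
[0, np.float64(0.0203), np.float64(-0.0043)]
[0, np.float64(0.025), np.float64(-0.0067)]
[0, np.float64(0.0294), np.float64(-0.0095)]
```

```bash
python3 -m pendant '{"dp":[[0,0.0044,0.0029],[0,0.0091,0.0052],[0,0.0139,0.0071],[0,0.019,0.0085],[0,0.0242,0.0093],[0,0.0294,0.0095]],"rotation":[[0,0,0],[0,0,0],[0,0,0],[0,0,0],[0,0,0],[0,0,0]]}'; python3 -m pendant '{"dp":[[0,0.0052,-0.0003],[0,0.0104,-0.0011],[0,0.0155,-0.0024],[0,0.0203,-0.0043],[0,0.025,-0.0067],[0,0.0294,-0.0095],[0,0.0294,-0.0095],[0,0.0294,-0.0095]],"rotation":[[0,0,0],[0,0,0],[0,0,0],[0,0,0],[0,0,0],[0,0,0],[0,0,0],[0,0,0]]}'
python3 - <<'E'
from h import *
for n in('scene','side'):
    c=cap(n);print(n,blobs(mask(c,(40,80,30),(90,255,255)),6))
c=cap('wrist');m=mask(c,(100,120,60),(125,255,255));o=get_obs()['tool_pos'];print(o)
for r in(60,130):
    xs=np.where(m[r])[0]; print(r,xs.min(),xs.max(),len(xs)); br=np.where(np.diff(xs)>3)[0]
    seg=np.split(xs,br+1)
    for s in seg:
        if len(s)>20: q=R.from_euler('z',-.137).apply(onz(c,[(s[0],r),(s[-1],r)],246)-o);print(s[0],s[-1],q[:,:2].round(1).tolist(),q[:,1].mean())
E
```

```text
time: 33.0
tool_pos: [441.0, -226.2, 130.1]
tcp_rot: [-3.139, -0.0, 0.137]
contact_force: [0.4, 5.2, 3.7]
grip_width: 17.2
finger_force: 30.0
time: 34.0
tool_pos: [445.4, -257.1, 139.3]
tcp_rot: [3.141, -0.001, 0.137]
contact_force: [5.5, -1.6, -5.4]
grip_width: 17.3
finger_force: 30.0
scene [(array([334.2,   2.1]), [333, 0, 4, 6, 11]), (array([350.6,  10.5]), [335, 0, 33, 33, 273]), (array([366.,   2.]), [364, 0, 5, 5, 9]), (array([361.1,  13.2]), [359, 11, 5, 6, 12]), (array([339.5,  18.3]), [338, 17, 4, 4, 6]), (array([361.5,  20. ]), [360, 19, 4, 3, 6]), (array([342. ,  24.7]), [340, 20, 6, 11, 23]), (array([363.9,  24.4]), [362, 23, 4, 4, 7]), (array([336.8,  25.2]), [336, 24, 3, 3, 6]), (array([345.2,  31.2]), [344, 28, 4, 8, 16]), (array([348.5,  32. ]), [348, 30, 2, 5, 6]), (array([354.1,  35.8]), [350, 34, 8, 4, 12]), (array([343.1,  41.6]), [341, 39, 5, 6, 8]), (array([363.3, 198. ]), [359, 193, 10, 11, 70]), (array([149.3, 400.2]), [134, 380, 32, 40, 652])]
side [(array([244.6, 100.4]), [231, 96, 28, 10, 210]), (array([229.3, 147.2]), [228, 142, 3, 12, 19]), (array([245.5, 364.7]), [241, 357, 10, 16, 122])]
[ 445.39126639 -257.08433191  139.33926023]
60 99 234 136
99 234 [[94.6, 45.6], [93.7, 13.0]] 29.31501058301633
130 109 237 129
109 237 [[78.0, 45.4], [77.5, 13.0]] 29.188895447648008
```

```bash
python3 -m pendant '{"dp":[[0,0,0],[0,0,0],[0,0,0],[0,0,-0.04],[0,0,-0.09],[0,0,-0.14],[0,0,-0.19],[0,0,-0.2]],"rotation":[[0,0,0],[0,0,0],[0,0,0],[0,0,0],[0,0,0],[0,0,0],[0,0,0],[0,0,0]]}' 0.05;  python3 - <<'E'
from h import *
to([560,340,300],-.05)
E
```

```text
time: 35.15
tool_pos: [445.6, -257.4, 343.4]
tcp_rot: [3.137, -0.004, 0.137]
contact_force: [-0.7, -0.6, 0.0]
grip_width: 50.1
finger_force: 0.0
dp [0.1945, -0.5765, 0.0414] rot [0.0046, -0.0049, 0.1868]
```

```bash
python3 -m pendant '{"dp":[[0.02,-0.058,0],[0.04,-0.116,0],[0.06,-0.174,0],[0.08,-0.232,0],[0.1,-0.29,0],[0.12,-0.348,0],[0.14,-0.406,0],[0.16,-0.464,0]],"rotation":[[0,0,0.02],[0,0,0.05],[0,0,0.08],[0,0,0.11],[0,0,0.14],[0,0,0.16],[0,0,0.186],[0,0,0.186]]}' 0.055; python3 -m pendant '{"dp":[[0.02,-0.05,0.01],[0.034,-0.104,0.035],[0.034,-0.108,0.04],[0.034,-0.108,0.04],[0.034,-0.108,0.04]],"rotation":[[0,0,0],[0,0,0],[0,0,0],[0,0,0],[0,0,0]]}'
python3 - <<'E'
from h import *
c=cap('wrist','w11.png');o=get_obs();print(o['tool_pos'],o['tcp_rot'][2])
g=mask(c,(40,80,40),(90,255,255)); w=mask(c,(0,0,110),(180,45,255));w[240:]=0;g[240:]=0
for b in blobs(g,60): print('g',b,onz(c,[b[0]],34).round(1))
m=cv2.morphologyEx(g|w,cv2.MORPH_CLOSE,np.ones((3,3)))
for ct in cv2.findContours(m,0,2)[0]:
    if cv2.contourArea(ct)<300: continue
    q=cv2.approxPolyDP(ct,2.0,True).reshape(-1,2);P=onz(c,q,34)[:,:2]
    print(q.tolist(),P.round(0).tolist(),[np.round(v,2) for v in cv2.minAreaRect(P.astype(np.float32))])
E
```

```text
time: 36.15
tool_pos: [539.9, 226.5, 338.5]
tcp_rot: [3.141, 0.002, -0.05]
contact_force: [1.0, -0.2, 0.2]
grip_width: 54.9
finger_force: 0.0
time: 36.78
tool_pos: [579.7, 329.7, 300.9]
tcp_rot: [-3.141, -0.002, -0.051]
contact_force: [-0.3, -0.1, 1.5]
grip_width: 55.1
finger_force: 0.0
[579.77161762 329.68021234 301.28938948] -0.05079594077793814
g (array([225.1, 130.1]), [213, 122, 26, 17, 417]) [[630.4 413.3  34. ]]
[[143, 168], [130, 181], [129, 197], [133, 207], [143, 217], [152, 221], [172, 219], [181, 211], [185, 201], [182, 184], [173, 173], [164, 168]] [[585.0, 537.0], [567.0, 560.0], [544.0, 566.0], [528.0, 563.0], [512.0, 551.0], [505.0, 538.0], [506.0, 507.0], [518.0, 491.0], [533.0, 483.0], [559.0, 484.0], [575.0, 494.0], [583.0, 506.0]] [array([545.1 , 524.63]), array([80.47, 82.65]), np.float64(1.42)]
[[559, 128], [540, 127], [448, 145], [451, 226], [455, 239], [559, 239]] [[615.0, -62.0], [617.0, -31.0], [596.0, 105.0], [473.0, 88.0], [451.0, 80.0], [439.0, -98.0]] [array([517.2 ,   4.81]), array([185.71, 178.85]), np.float64(8.93)]
[[214, 123], [214, 177], [216, 181]
[... 248 characters left out ...]
218], [74, 219], [78, 216], [74, 214], [53, 84], [53, 79], [56, 78], [5, 79]] [[728.0, 719.0], [724.0, 726.0], [486.0, 802.0], [483.0, 721.0], [518.0, 718.0], [514.0, 661.0], [518.0, 653.0], [522.0, 659.0], [709.0, 645.0], [716.0, 644.0], [717.0, 639.0], [724.0, 718.0]] [array([594.13, 698.3 ]), array([132.06, 269.37]), np.float64(72.38)]
[[435, 27], [442, 42], [456, 46], [500, 33], [510, 24], [514, 14], [509, 14], [503, 9], [501, 0], [453, 0], [440, 11]] [[749.0, 132.0], [730.0, 122.0], [725.0, 103.0], [741.0, 43.0], [753.0, 30.0], [765.0, 25.0], [765.0, 32.0], [771.0, 41.0], [782.0, 44.0], [781.0, 110.0], [768.0, 126.0]] [array([760.3 ,  79.53]), array([ 55.75, 107.97]), np.float64(15.01)]
```

Run:
```python
from h import *
to([600,415.5,-5],-.07)
```

```text
dp [0.0152, -0.0865, 0.3064] rot [-0.0007, -0.0021, 0.0192]
```

```bash
python3 -m pendant '{"dp":[[0.008,-0.045,0],[0.0155,-0.0865,0.04],[0.0155,-0.0865,0.1],[0.0155,-0.0865,0.16],[0.0155,-0.0865,0.21],[0.0155,-0.0865,0.26],[0.0155,-0.0865,0.29],[0.0155,-0.0865,0.305]],"rotation":[[0,0,0.02],[0,0,0.02],[0,0,0.02],[0,0,0.02],[0,0,0.02],[0,0,0.02],[0,0,0.02],[0,0,0.02]]}' 0.052; python3 -m pendant '{"dp":[[0,0,0],[0,0,0],[0,0,0],[0,0,0],[0,0,0],[0,0,0]],"rotation":[[0,0,0],[0,0,0],[0,0,0],[0,0,0],[0,0,0],[0,0,0]]}' 0.0
```

```text
time: 37.83
tool_pos: [599.2, 415.3, -6.1]
tcp_rot: [3.141, 0.001, -0.071]
contact_force: [0.4, -0.1, 0.5]
grip_width: 52.2
finger_force: 0.0
time: 38.58
tool_pos: [600.5, 417.0, -3.0]
tcp_rot: [-3.14, -0.003, -0.069]
contact_force: [0.0, -1.2, 6.9]
grip_width: 33.5
finger_force: 30.0
```

```bash
python3 -m pendant '{"dp":[[0,0,-0.03],[0,0,-0.08],[0,0,-0.14],[0,0,-0.2],[0,0,-0.26],[0,0,-0.32],[0,0,-0.36],[0,0,-0.36]],"rotation":[[0,0,0],[0,0,0],[0,0,0],[0,0,0],[0,0,0],[0,0,0],[0,0,0],[0,0,0]]}';python3 - <<'E'
from h import *
to([558,-212.4,360],.137)
c=cap('wrist');m=mask(c,(40,80,40),(90,255,255));P=get_obs()['tool_pos']
for b in blobs(m,60): print(b,(onz(c,[b[0]],P[2]+38)-P).round(0))
E
```

```text
time: 39.58
tool_pos: [599.9, 417.1, 359.5]
tcp_rot: [-3.137, -0.008, -0.069]
contact_force: [0.0, -1.0, -0.4]
grip_width: 33.7
finger_force: 30.0
dp [0.0016, 0.6309, -0.0037] rot [-0.0042, -0.0083, -0.206]
(array([287.6, 209.9]), [254, 181, 68, 57, 3634]) [[33. -1. 38.]]
(array([ 97.6, 348.9]), [76, 325, 40, 39, 882]) [[-48. 119.  38.]]
```

```bash
python3 -m pendant '{"dp":[[0,0.05,0],[0,0.11,0],[0,0.17,0],[0,0.23,0],[0,0.29,0],[0,0.35,0],[0,0.41,0],[0.001,0.47,0]],"rotation":[[0,0,-0.02],[0,0,-0.05],[0,0,-0.08],[0,0,-0.11],[0,0,-0.14],[0,0,-0.17],[0,0,-0.2],[0,0,-0.206]]}';python3 - <<'E'
from h import *
to([558,-212.4,360],.137)
E
```

```text
time: 40.62
tool_pos: [566.1, -53.9, 352.6]
tcp_rot: [-3.14, 0.003, 0.137]
contact_force: [1.0, -0.1, -0.6]
grip_width: 33.4
finger_force: 30.0
dp [-0.0298, 0.1559, -0.0075] rot [-0.0013, 0.0034, 0.0004]
```

```bash
python3 -m pendant '{"dp":[[-0.008,0.05,0],[-0.018,0.1,0],[-0.026,0.145,0],[-0.0298,0.1545,0],[-0.0298,0.1545,0],[-0.0298,0.1545,0]],"rotation":[[0,0,0],[0,0,0],[0,0,0],[0,0,0],[0,0,0],[0,0,0]]}';python3 - <<'E'
from h import *
to([558,-212.4,246],.137)
c=cap('wrist');m=mask(c,(40,80,40),(90,255,255));P=get_obs()['tool_pos']
for b in blobs(m,60): print(b,(onz(c,[b[0]],P[2]+38)-P).round(0))
E
```

```text
time: 41.38
tool_pos: [559.2, -207.9, 354.4]
tcp_rot: [-3.141, 0.0, 0.138]
contact_force: [0.0, 0.8, -0.2]
grip_width: 33.5
finger_force: 30.0
dp [-0.0018, 0.0043, 0.1084] rot [-0.0008, 0.0004, 0.0014]
(array([287.8, 209.5]), [254, 180, 68, 59, 3660]) [[34.  5. 38.]]
```

```bash
python3 -m pendant '{"dp":[[-0.0018,0.0038,0],[-0.0018,0.0038,0.02],[-0.0018,0.0038,0.04],[-0.0018,0.0038,0.06],[-0.0018,0.0038,0.08],[-0.0018,0.0038,0.095],[-0.0018,0.0038,0.104],[-0.0018,0.0038,0.107]],"rotation":[[0,0,0],[0,0,0],[0,0,0],[0,0,0],[0,0,0],[0,0,0],[0,0,0],[0,0,0]]}';python3 -m pendant '{"dp":[[0,0,0.001],[0,0,0.002]],"rotation":[[0,0,0],[0,0,0]]}'
```

```text
time: 42.42
tool_pos: [558.0, -213.4, 247.5]
tcp_rot: [-3.142, 0.0, 0.137]
contact_force: [-0.1, 1.0, -0.8]
grip_width: 33.4
finger_force: 30.0
time: 42.68
tool_pos: [558.3, -213.7, 246.3]
tcp_rot: [3.141, -0.001, 0.137]
contact_force: [-0.1, -1.2, -0.8]
grip_width: 33.6
finger_force: 30.0
```

```bash
python3 -m pendant '{"dp":[[0,-0.0013,0.001],[0,-0.0013,0.002],[0,-0.0013,0.002]],"rotation":[[0,0,0],[0,0,0],[0,0,0]]}'; python3 -m pendant '{"dp":[[0,0,0],[0,0,0],[0,0,0],[0,0,-0.01],[0,0,-0.03],[0,0,-0.06],[0,0,-0.1],[0,0,-0.12]],"rotation":[[0,0,0],[0,0,0],[0,0,0],[0,0,0],[0,0,0],[0,0,0],[0,0,0],[0,0,0]]}' 0.046
python3 - <<'E'
from h import *
c=cap('wrist','w12.png');m=mask(c,(40,80,40),(90,255,255))
for b in blobs(m,40): print(b,onz(c,[b[0]],280).round(0))
m=mask(c,(0,150,60),(8,255,255))|mask(c,(172,150,60),(180,255,255))
for b in blobs(m,40): print('r',b,onz(c,[b[0]],180).round(0))
for n in('scene','side'): x=cap(n);print(n,blobs(mask(x,(40,50,30),(90,255,255))[100:350,150:400],6))
to([445.6,-257,330])
E
```

```text
time: 43.05
tool_pos: [557.9, -212.5, 243.9]
tcp_rot: [3.141, -0.0, 0.137]
contact_force: [0.2, -1.0, -0.5]
grip_width: 33.5
finger_force: 30.0
time: 44.05
tool_pos: [558.2, -212.4, 367.1]
tcp_rot: [3.139, -0.004, 0.137]
contact_force: [0.9, -0.7, -1.2]
grip_width: 45.7
finger_force: 0.0
(array([287.8, 166.8]), [269, 151, 39, 31, 1108]) [[ 588. -208.  280.]]
r (array([310.3, 274. ]), [304, 259, 14, 32, 426]) [[ 435. -258.  180.]]
scene [(array([195.4,   1.4]), [189, 0, 13, 5, 22]), (array([ 78. , 147.1]), [72, 140, 13, 16, 131])]
side [(array([95.2,  1.9]), [81, 0, 28, 6, 132]), (array([126.4,  44.1]), [123, 38, 8, 13, 86]), (array([79.1, 47.1]), [78, 42, 3, 12, 22])]
dp [-0.1176, 0.0288, 0.0347] rot [0.0017, -0.0023, -0.0]
```

```bash
python3 -m pendant '{"dp":[[-0.045,0.012,0],[-0.09,0.024,0],[-0.1171,0.0288,0],[-0.1175,0.0288,0.05],[-0.1175,0.0288,0.1],[-0.1175,0.0288,0.15],[-0.1175,0.0288,0.19],[-0.1175,0.0288,0.218]],"rotation":[[0,0,0],[0,0,0],[0,0,0],[0,0,0],[0,0,0],[0,0,0],[0,0,0],[0,0,0]]}' 0.05;python3 -m pendant '{"dp":[[0,0,0.009],[0,0,0.009],[0,0,0.009]],"rotation":[[0,0,0],[0,0,0],[0,0,0]]}';  python3 -m pendant '{"dp":[[0,0,0],[0,0,0],[0,0,0],[0,0,0],[0,0,0],[0,0,0]],"rotation":[[0,0,0],[0,0,0],[0,0,0],[0,0,0],[0,0,0],[0,0,0]]}' 0.0
python3 - <<'E'
import numpy as np
f=lambda a,b,n:[print([0,float(round(-.05*(np.sin(q)-np.sin(a)),4)),float(round(-.05*(np.cos(q)-np.cos(a)),4))],end=',') for q in np.linspace(a,b,n+1)[1:]]
for k in range(3): f(3.7699+k*.8378,3.7699+(k+1)*.8378,8);print()
E
```

```text
time: 45.2
tool_pos: [443.7, -255.6, 142.7]
tcp_rot: [-3.138, 0.003, 0.137]
contact_force: [0.3, -0.1, 0.3]
grip_width: 50.2
finger_force: 0.0
time: 45.58
tool_pos: [445.9, -257.2, 137.8]
tcp_rot: [3.14, -0.001, 0.137]
contact_force: [0.1, 0.0, 0.1]
grip_width: 50.3
finger_force: 0.0
time: 46.32
tool_pos: [445.4, -257.0, 136.8]
tcp_rot: [3.141, -0.0, 0.137]
contact_force: [-0.3, -1.4, -0.1]
grip_width: 16.9
finger_force: 30.0
[0, 0.0041, -0.0033],[0, 0.0078, -0.007],[0, 0.0111, -0.0111],[0, 0.0139, -0.0155],[0, 0.0163, -0.0201],[0, 0.0182, -0.025],[0, 0.0195, -0.0301],[0, 0.0203, -0.0352],
[0, 0.0003, -0.0052],[0, -0.0, -0.0105],[0, -0.0008, -0.0156],[0, -0.0022, -0.0207],[0, -0.0041, -0.0256],[0, -0.0064, -0.0302],[0, -0.0093, -0.0346],[0, -0.0126, -0.0387],
[0, -0.0037, -0.0037],[0, -0.0078, -0.007],[0, -0.0122, -0.0098],[0, -0.0168, -0.0122],[0, -0.0217, -0.0141],[0, -0.0268, -0.0154],[0, -0.0319, -0.0163],[0, -0.0372, -0.0165],
```

```bash
Z='"rotation":[[0,0,0],[0,0,0],[0,0,0],[0,0,0],[0,0,0],[0,0,0],[0,0,0],[0,0,0]]'; python3 -m pendant '{"dp":[[0,0.0041,-0.0033],[0,0.0078,-0.007],[0,0.0111,-0.0111],[0,0.0139,-0.0155],[0,0.0163,-0.0201],[0,0.0182,-0.025],[0,0.0195,-0.0301],[0,0.0203,-0.0352]],"rotation":[[0,0,0],[0,0,0],[0,0,0],[0,0,0],[0,0,0],[0,0,0],[0,0,0],[0,0,0]]}'; python3 -m pendant '{"dp":[[0,0.0003,-0.0052],[0,0,-0.0105],[0,-0.0008,-0.0156],[0,-0.0022,-0.0207],[0,-0.0041,-0.0256],[0,-0.0064,-0.0302],[0,-0.0093,-0.0346],[0,-0.0126,-0.0387]],"rotation":[[0,0,0],[0,0,0],[0,0,0],[0,0,0],[0,0,0],[0,0,0],[0,0,0],[0,0,0]]}'; python3 -m pendant '{"dp":[[0,-0.0037,-0.0037],[0,-0.0078,-0.007],[0,-0.0122,-0.0098],[0,-0.0168,-0.0122],[0,-0.0217,-0.0141],[0,-0.0268,-0.0154],[0,-0.0319,-0.0163],[0,-0.0372,-0.0165]],"rotation":[[0,0,0],[0,0,0],[0,0,0],[0,0,0],[0,0,0],[0,0,0],[0,0,0],[0,0,0]]}'
python3 - <<'E'
from h import *
for n in('scene','side'):
    x=cap(n,n+'13.png');print(n,blobs(mask(x,(40,50,30),(90,255,255))[100:350,150:400],6))
    print(blobs(mask(x,(20,150,120),(32,255,255))[150:300,200:350],10))
E
```

```text
time: 47.32
tool_pos: [448.4, -278.0, 172.8]
tcp_rot: [3.139, -0.001, 0.137]
contact_force: [2.5, -4.6, -5.6]
grip_width: 17.2
finger_force: 30.0
time: 48.32
tool_pos: [446.6, -265.3, 211.8]
tcp_rot: [3.139, -0.001, 0.137]
contact_force: [1.4, -4.2, -3.7]
grip_width: 16.8
finger_force: 30.0
time: 49.32
tool_pos: [441.1, -227.9, 227.9]
tcp_rot: [3.14, -0.0, 0.137]
contact_force: [-0.2, -4.9, -0.5]
grip_width: 17.3
finger_force: 30.0
scene [(array([195.9,   1.4]), [188, 0, 15, 5, 29])]
[(array([76.1, 91.8]), [67, 89, 19, 7, 76])]
side [(array([95.2,  2. ]), [81, 0, 28, 6, 133]), (array([79.2, 46.9]), [78, 41, 3, 13, 23])]
[(array([61.4, 53.5]), [54, 47, 16, 14, 80])]
```

Run:
```python
from h import *
c=cap('scene');C=np.array([560.4,-212.1,0]);rz=R.from_euler('z',.137)
a=cv2.imread('pics/s9.png').astype(int);b=cv2.imread('pics/scene13.png').astype(int)
d=(np.abs(a-b).max(2)>25).astype(np.uint8)*255
poly=proj(c,rz.apply([[-72,130,20],[72,130,20],[72,290,20],[-72,290,20]])+C);print(poly.round(0).tolist())
for bl in blobs(d,8):
    x,y=bl[0]
    if 190<x<310 and 170<y<310: print(bl,b[int(y),int(x)],a[int(y),int(x)],rz.inv().apply(onz(c,[bl[0]],30)-C).round(0))
h=cv2.cvtColor(b.astype(np.uint8),cv2.COLOR_BGR2HSV);m=np.zeros(h.shape[:2],np.uint8);cv2.fillPoly(m,[poly.astype(int)],255)
g=cv2.inRange(h,np.array((40,25,20)),np.array((90,255,255)))&m
for bl in blobs(g,4): print('greenish',bl,rz.inv().apply(onz(c,[bl[0]],30)-C).round(0))
s=cap('side');a=cv2.imread('pics/side0.png').astype(int);b=cv2.imread('pics/side13.png').astype(int)
d=(np.abs(a-b).max(2)>25).astype(np.uint8)*255
for bl in blobs(d,8):
    x,y=bl[0]
    if 240<x<340 and 110<y<290: print('side',bl,b[int(y),int(x)],a[int(y),int(x)],rz.inv().apply(onz(s,[bl[0]],30)-C).round(0))
```

```text
[[242.0, 242.0], [270.0, 265.0], [298.0, 237.0], [270.0, 216.0]]
(array([203.5, 205.2]), [202, 204, 5, 4, 13]) [33 32 39] [ 56 131 165] [[-304.  148.   30.]]
(array([274. , 228.9]), [267, 222, 17, 16, 71]) [177 183 190] [173 167 163] [[-16. 251.  30.]]
(array([201.2, 239.2]), [200, 238, 4, 4, 8]) [135 143 143] [105 110 114] [[-192.   34.   30.]]
(array([209.8, 246.8]), [205, 243, 10, 8, 13]) [160 168 171] [119 121 126] [[-143.   33.   30.]]
side (array([323.3, 126.8]), [305, 92, 36, 77, 1700]) [ 95 107 109] [ 64 110 165] [[-188. -342.   30.]]
side (array([283.8, 138.9]), [268, 130, 33, 18, 511]) [165 169 172] [117 122 122] [[ -17. -282.   30.]]
side (array([275.3, 208.2]), [247, 196, 57, 22, 550]) [164 173 180] [ 43 192 240] [[39. 75. 30.]]
side (array([270.6, 234.6]), [270, 226, 2, 19, 22]) [188 196 198] [185 176 170] [[ 61. 187.  30.]]
side (array([294.5, 248.9]), [285, 240, 20, 18, 287]) [114 116 116] [101  88  80] [[-15. 250.  30.]]
side (array([261.2, 249.5]), [256, 244, 12, 12, 74]) [35 63 96] [ 70 119 179] [[ 96. 245.  30.]]
```

```bash
python3 -m pendant '{"dp":[[0,0,0],[0,0,0],[0,0,0],[0,0,-0.03],[0,0,-0.07],[0,0,-0.11],[0.02,-0.05,-0.11],[0.04,-0.1,-0.11]],"rotation":[[0,0,0],[0,0,0],[0,0,0],[0,0,0],[0,0,0],[0,0,0],[0,0,0],[0,0,0]]}' 0.05; python3 -m pendant '{"dp":[[0.02,-0.05,0],[0.04,-0.1,0],[0.05,-0.12,0],[0.05,-0.12,0],[0.05,-0.12,0]],"rotation":[[0,0,0],[0,0,0],[0,0,0],[0,0,0],[0,0,0]]}'
python3 - <<'E'
from h import *
C=np.array([560.4,-212.1,0]);rz=R.from_euler('z',.137)
c=cap('wrist','w14.png')
g=mask(c,(40,25,20),(90,255,255))
for b in blobs(g,15): print('g',b,c['pixels'][int(b[0][1]),int(b[0][0])],rz.inv().apply(onz(c,[b[0]],40)-C).round(0))
# top-down rectified map of tray at z=40, 8mm cells, own x -72..72 (cols), y 120..290 (rows)
X,Y=np.meshgrid(np.arange(-72,73,12),np.arange(290,115,-10))
p=proj(c,rz.apply(np.c_[X.ravel(),Y.ravel(),np.full(X.size,36)])+C)
im=cv2.remap(cv2.GaussianBlur(c['pixels'],(5,5),0),p[:,0].astype(np.float32),p[:,1].astype(np.float32),cv2.INTER_LINEAR).reshape(X.shape+(3,)).astype(int)
print('cols',X[0])
for i in range(len(X)): print(Y[i,0],' '.join('%3d/%+3d'%(v.mean(),v[1]-(v[0]+v[2])//2) for v in im[i]))
E
```

```text
time: 50.52
tool_pos: [467.5, -122.3, 337.3]
tcp_rot: [3.141, -0.001, 0.135]
contact_force: [0.8, 0.7, 0.8]
grip_width: 50.1
finger_force: 0.0
time: 51.15
tool_pos: [500.3, 2.0, 336.9]
tcp_rot: [3.141, 0.001, 0.136]
contact_force: [-0.4, -0.3, -0.6]
grip_width: 49.8
finger_force: 0.0
cols [-72 -60 -48 -36 -24 -12   0  12  24  36  48  60  72]
290 215/ -2 214/ -3 215/ -3 218/ -2 219/ -2 219/ -2 220/ -2 220/ -3 214/ +2 214/ +3 217/ -3 217/ -3 211/ -2
280 218/ -3 212/ -5 213/ -4 223/ -2 224/ -2 224/ -2 225/ -3 225/ -3 212/ +6 212/ +6 214/ -4 213/ -5 213/ -3
270 218/ -4 212/ -5 213/ -5 223/ -2 225/ -3 225/ -3 225/ -2 226/ -3 212/ +6 213/ +6 214/ -4 215/ -6 212/ -2
260 218/ -4 213/ -5 213/ -5 223/ -3 224/ -2 224/ -2 225/ -3 224/ -2 213/ +5 213/ +6 214/ -5 215/ -2 213/ -3
250 219/ -3 213/ -5 217/ -3 224/ -3 225/ -3 225/ -2 225/ -2 220/ +0 213/ +7 214/ +3 215/ -5 216/ -3 212/ -2
240 219/ -2 213/ -4 216/ -4 225/ -2 226/ -3 225/ -2 226/ -2 221/ -1 214/ +6 214/ +5 216/ -4 216/ -2 213/ -4
230 219/ -3 213/ -5 216/ -3 225/ -3 225/ -2 225/ -2 226/ -2 223/ -1 214/ +7 214/ +4 215/ -4 217/ -3 213/ -3

[... 487 characters left out ...]
/ -4 216/ -6 216/ -4 217/ -5 216/ -5 218/ -3 213/ -3
170 219/ -3 213/ -5 213/ -4 213/ -4 214/ -5 215/ -5 215/ -4 216/ -6 216/ -4 217/ -4 216/ -5 217/ -2 214/ -4
160 219/ -3 213/ -4 213/ -3 213/ -4 215/ -4 215/ -4 215/ -5 216/ -4 216/ -4 216/ -5 216/ -4 219/ -4 214/ -3
150 218/ -4 201/ -3 211/ -4 214/ -5 215/ -4 214/ -5 215/ -6 215/ -5 215/ -5 216/ -5 216/ -4 211/ -2 215/ -4
140 197/ -4 199/ -3 207/ -3 208/ -5 208/ -4 208/ -4 209/ -5 209/ -4 209/ -4 209/ -5 216/ -4 207/ -2 214/ -3
130 125/ -5 123/ -5 118/ -5 117/ -5 118/ -6 113/ -6 116/ -5 113/ -6 111/ -7 114/ -6 148/ -5 137/ -6 154/+21
120  94/ -5  89/ -7  89/ -7  90/ -7  90/ -7  90/ -8  91/ -8  94/ -7  94/ -8  95/ -8 141/ -6 140/+14 177/+55
```

The tray map shows two tubes lying side by side (x −42..42, y ≈220..290, green caps at x 20..42). Both are in, so now I'll shut the gate.

Run:
```python
from h import *
to([654.6,-20.6,320],1.707)
```

```text
dp [0.1499, 0.043, 0.017] rot [-0.0, 0.0005, -1.5713]
```

```bash
python3 -m pendant '{"dp":[[0.02,0.006,0],[0.04,0.012,0],[0.06,0.018,0],[0.08,0.024,0],[0.1,0.03,0],[0.12,0.036,0],[0.14,0.04,0.01],[0.1499,0.043,0.017]],"rotation":[[0,0,-0.18],[0,0,-0.36],[0,0,-0.54],[0,0,-0.72],[0,0,-0.9],[0,0,-1.08],[0,0,-1.26],[0,0,-1.44]]}' 0.06
python3 - <<'E'
from h import *
to([654.6,-20.6,180],1.707)
c=cap('wrist');m=mask(c,(0,0,0),(180,255,60))
p=proj(c,[[654.6,-20.6,221]])[0];print(p)
for b in blobs(m,60): 
    if abs(b[0]-p).max()<60: print(b,onz(c,[b[0]],215).round(1))
E
```

```text
time: 52.2
tool_pos: [655.4, -21.3, 319.0]
tcp_rot: [-3.14, 0.0, 1.581]
contact_force: [-0.0, 0.4, 0.7]
grip_width: 59.9
finger_force: 0.0
dp [0.0007, -0.0006, 0.139] rot [-0.0011, 0.0, -0.1263]
[286.92408982 196.58893174]
```

```bash
python3 -m pendant '{"dp":[[0,0,0],[0.0005,-0.0005,0.02],[0.0005,-0.0005,0.05],[0.0005,-0.0005,0.08],[0.0005,-0.0005,0.105],[0.0005,-0.0005,0.125],[0.0005,-0.0005,0.137],[0.0005,-0.0005,0.139]],"rotation":[[0,0,-0.126],[0,0,-0.126],[0,0,-0.126],[0,0,-0.126],[0,0,-0.126],[0,0,-0.126],[0,0,-0.126],[0,0,-0.126]]}'; python3 -m pendant '{"dp":[[0,0,0],[0,0,0],[0,0,0],[0,0,0],[0,0,0],[0,0,0],[0,0,0]],"rotation":[[0,0,0],[0,0,0],[0,0,0],[0,0,0],[0,0,0],[0,0,0],[0,0,0]]}' 0.0
python3 - <<'E'
from h import *
o=get_obs();M=R.from_euler('xyz',[np.pi,0,o['tcp_rot'][2]]);a0=np.radians(30)+.137
L=[(M.inv().apply([65*(np.cos(a0+t)-np.cos(a0)),65*(np.sin(a0+t)-np.sin(a0)),0])/1000) for t in np.radians(np.r_[0:93:5.,92.5])]
for i in(0,8,16): print((np.array(L[i+1:i+9])-L[i]).round(4)[:,:2].tolist())
E
```

```text
time: 53.25
tool_pos: [653.9, -19.6, 180.7]
tcp_rot: [-3.141, -0.0, 1.701]
contact_force: [-0.1, 0.6, -0.6]
grip_width: 60.1
finger_force: 0.0
time: 54.12
tool_pos: [653.2, -19.1, 181.2]
tcp_rot: [-3.139, -0.0, 1.703]
contact_force: [-5.9, -1.0, 3.3]
grip_width: 18.9
finger_force: 30.0
[[0.0048, -0.0031], [0.0092, -0.0065], [0.0134, -0.0104], [0.0172, -0.0146], [0.0206, -0.0191], [0.0237, -0.0239], [0.0263, -0.029], [0.0284, -0.0342]]
[[0.0017, -0.0054], [0.0029, -0.011], [0.0036, -0.0166], [0.0038, -0.0223], [0.0035, -0.0279], [0.0028, -0.0335], [0.0015, -0.0391], [-0.0002, -0.0445]]
[[-0.0022, -0.0052], [-0.0048, -0.0102], [-0.0063, -0.0127]]
```

```bash
python3 -m pendant '{"dp":[[0.0048,-0.0031,0],[0.0092,-0.0065,0],[0.0134,-0.0104,0],[0.0172,-0.0146,0],[0.0206,-0.0191,0],[0.0237,-0.0239,0],[0.0263,-0.029,0],[0.0284,-0.0342,0]],"rotation":[[0,0,0],[0,0,0],[0,0,0],[0,0,0],[0,0,0],[0,0,0],[0,0,0],[0,0,0]]}'; python3 -m pendant '{"dp":[[0.0017,-0.0054,0],[0.0029,-0.011,0],[0.0036,-0.0166,0],[0.0038,-0.0223,0],[0.0035,-0.0279,0],[0.0028,-0.0335,0],[0.0015,-0.0391,0],[-0.0002,-0.0445,0]],"rotation":[[0,0,0],[0,0,0],[0,0,0],[0,0,0],[0,0,0],[0,0,0],[0,0,0],[0,0,0]]}'
```

```text
time: 55.12
tool_pos: [619.8, 8.3, 181.3]
tcp_rot: [3.133, -0.004, 1.705]
contact_force: [11.2, 13.8, -3.5]
grip_width: 18.2
finger_force: 30.0
time: 56.12
tool_pos: [569.9, 9.3, 181.2]
tcp_rot: [-3.139, -0.017, 1.707]
contact_force: [-9.6, 32.7, 7.3]
grip_width: 13.2
finger_force: 34.7
```

The knob has slipped to the pad edge near the end of the swing. I'll open, recentre and finish.

```bash
python3 -m pendant '{"dp":[[0,0,0],[0,0,0],[0,0,0],[0,0,0],[0,0,0]],"rotation":[[0,0,0],[0,0,0],[0,0,0],[0,0,0],[0,0,0]]}' 0.06
python3 - <<'E'
from h import *
o=get_obs();print(o['tool_pos'],o['tcp_rot'])
s=cap('scene');d=cap('side')
S=blobs(mask(s,(20,150,120),(32,255,255)),6);D=blobs(mask(d,(20,150,120),(32,255,255)),6)
S=[b for b in S if 240<b[0][0]<310 and 210<b[0][1]<260];D=[b for b in D if 240<b[0][0]<320];print(S,D)
c=cap('wrist');m=mask(c,(20,120,80),(34,255,255))
for b in blobs(m,40): print(b,onz(c,[b[0]],168).round(1))
m=mask(c,(0,0,0),(180,255,75))
for b in blobs(m,60):
    if 200<b[0][0]<360 and b[0][1]<300: print('dark',b,onz(c,[b[0]],221).round(1))
E
```

```text
time: 56.75
tool_pos: [572.7, -1.8, 181.1]
tcp_rot: [3.141, 0.0, 1.702]
contact_force: [0.2, -0.2, -1.0]
grip_width: 57.9
finger_force: 0.0
[572.7441522   -1.81055709 181.05025769] [3.14142635e+00 1.86570194e-04 1.70222210e+00]
[(array([271.5, 234.6]), [266, 227, 11, 17, 60])] [(array([270.3, 204.1]), [266, 198, 9, 14, 51])]
(array([307.2, 281.1]), [297, 248, 26, 51, 623]) [[591.1 -35.7 168. ]]
(array([406.9, 317.2]), [401, 292, 10, 45, 166]) [[669.1 -57.  168. ]]
(array([170. , 320.7]), [166, 298, 16, 42, 181]) [[495.2 -83.  168. ]]
(array([455.8, 356.4]), [388, 347, 132, 19, 1105]) [[718.9 -89.7 168. ]]
(array([240. , 362.4]), [210, 359, 61, 9, 239]) [[ 550.1 -114.7  168. ]]
(array([288.2, 363. ]), [282, 360, 17, 8, 44]) [[ 587.5 -110.2  168. ]]
dark (array([219.9, 289.7]), [177, 259, 101, 50, 928]) [[539.1 -16.  221. ]]
dark (array([271.1, 268.4]), [266, 261, 13, 14, 75]) [[5.642e+02 1.000e-01 2.210e+02]]
dark (array([280.2, 284.9]), [266, 276, 31, 18, 342]) [[570.   -8.8 221. ]]
```

```bash
python3 -m pendant '{"dp":[[-0.004,-0.002,0],[-0.004,-0.002,0],[-0.004,-0.002,0],[-0.004,-0.002,0],[-0.004,-0.002,0],[-0.004,-0.002,0]],"rotation":[[0,0,0],[0,0,0],[0,0,0],[0,0,0],[0,0,0],[0,0,0]]}' 0.0; python3 -m pendant '{"dp":[[-0.0008,-0.0025,0],[-0.0016,-0.005,0],[-0.0025,-0.0075,0],[-0.0035,-0.01,0],[-0.0045,-0.0125,0],[-0.0045,-0.0125,0],[-0.0045,-0.0125,0]],"rotation":[[0,0,0],[0,0,0],[0,0,0],[0,0,0],[0,0,0],[0,0,0],[0,0,0]]}'
```

```text
time: 57.65
tool_pos: [571.0, -5.5, 181.1]
tcp_rot: [-3.141, -0.0, 1.703]
contact_force: [-0.8, 0.1, 1.2]
grip_width: 18.6
finger_force: 30.0
time: 58.52
tool_pos: [562.2, -10.2, 181.2]
tcp_rot: [3.135, -0.001, 1.704]
contact_force: [11.9, 6.9, -5.3]
grip_width: 18.7
finger_force: 30.0
```

```bash
python3 -m pendant '{"dp":[[0,0,0],[0,0,0],[0,0,0],[0,0,0],[0,0,0],[0,0,-0.04],[0,0,-0.1],[0,0,-0.16]],"rotation":[[0,0,0],[0,0,0],[0,0,0],[0,0,0],[0,0,0],[0,0,0],[0,0,0],[0,0,0]]}' 0.06; python3 -m pendant '{"dp":[[0,0,-0.03],[0,0,-0.05],[0,0,-0.05],[0,0,-0.05],[0,0,-0.05],[0,0,-0.05]],"rotation":[[0,0,0],[0,0,0],[0,0,0],[0,0,0],[0,0,0],[0,0,0]]}'
python3 - <<'E'
from h import *
s=cap('scene');d=cap('side')
for x,f in((s,'scene0.png'),(d,'side0.png')):
  for im in(x['pixels'],cv2.imread('pics/'+f)[:,:,::-1].copy()):
    print([b for b in blobs(mask({'pixels':im},(20,150,120),(32,255,255)),6) if 240<b[0][0]<310 and 190<b[0][1]<260])
c=cap('wrist');C=np.array([560.4,-212.1,0]);rz=R.from_euler('z',.137)
m=mask(c,(20,120,80),(34,255,255))
for b in blobs(m,40):
    if b[0][1]<280:
        v=onz(c,[b[0]],166)[0]-[603.3,-60.3,166]; print(b,v.round(0),np.degrees(np.arctan2(v[1],v[0])-.137))
g=mask(c,(35,10,60),(90,255,255))
for b in blobs(g,40): print('g',b,rz.inv().apply(onz(c,[b[0]],40)-C).round(0))
print([b for b in blobs(mask(s,(40,80,30),(90,255,255)),20) if b[0][1]>60])
E
```

```text
time: 59.52
tool_pos: [559.0, -11.8, 342.8]
tcp_rot: [-3.141, 0.0, 1.703]
contact_force: [1.2, -0.2, -0.0]
grip_width: 59.7
finger_force: 0.0
time: 60.28
tool_pos: [559.2, -11.7, 390.4]
tcp_rot: [-3.14, -0.0, 1.703]
contact_force: [0.3, -0.7, 0.5]
grip_width: 60.1
finger_force: 0.0
[(array([270.5, 234.3]), [267, 226, 8, 18, 50])]
[(array([270.7, 234.7]), [266, 227, 9, 17, 52])]
[(array([271.4, 203.8]), [266, 197, 11, 15, 62])]
[(array([271.2, 204. ]), [265, 197, 12, 15, 60])]
(array([548.8,   2.3]), [544, 0, 14, 8, 64]) [238. 294.   0.] 43.14164180063953
(array([308.4, 197.2]), [295, 174, 29, 44, 395]) [-13.  15.   0.] 121.48546308323567
[(array([149.3, 400.2]), [134, 380, 32, 40, 650])]
```

```bash
python3 -c "
from plant import workorder
print(workorder.close_job())"
```

```text
the job is handed in; nothing more can be done
None
```

I passed both tubes on the bench through the feeder into the tray, shut the gate, backed the arm clear and handed the job in at about 60 s; no verdict came back.

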